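# Clamp a row of seaweed specimen blocks in the imaging holder

## Robot

A 6-joint arm with a two-finger parallel gripper is mounted at the origin on the work surface. World frame = base frame: x ahead of the robot, y to its left, z up, the work surface at z = 0. Lengths are in mm, angles in rad, forces in N, time in s.
With the tool pointing down it reaches from about 325 to 900 mm from the base axis. Payload 3.5 kg.
Tool frame: the origin (TCP) lies between the finger pads, 19 mm behind the fingertips; this is the grasp point; x points along the fingers, z is the direction in which the jaws open and shut, and the axes are right-handed (so a half turn about x gives the same grasp; the last joint's range is limited). The gripper opens to 85 mm and grips with 20 to 120 N. Pads are 22 mm wide; open, the fingers measure 114 mm over their backs; the gripper's body (76 mm by 85 mm) begins 54 mm behind the grasp point. The pads swing forward as they close: fully open they stand 13 mm farther back than shut.
Start: joints at [1.176, 0.276, -0.026, 1.268, 0, 1.467], TCP at [179.804, 598.575, 250.013] pointing down, gripper open.
Joint ranges: [-3.12, 3.12], [-0.85, 1.88], [-1.08, 1.24], [-1.95, 2.15], [-1.57, 1.53], [-3.14, 3.14]. Speed limits (rad/s): [2.57, 2.57, 3.14, 3.14, 3.14, 3.14].

## Interface

Orientations are given as a rotation vector (axis times angle).
In Python, from station import arm, vision, job, models gives the robot as it stands.
- The arm moves only by the tool carry_out, never from a script. Its argument "plan" is a list of rows, each a list of 6 numbers: the shift along the tool's x, y, z in mm, then the turn, a rotation vector about the tool's x, y, z in degrees. In form: [[dx, dy, dz, ax, ay, az], ...]. A call has 1 to 8 rows; each row shifts and turns the commanded pose from where the row before left it, along the tool's axes as they then stand; what a row does not reach is not made up. A row lasts 1/8 s, in which the tool goes at most 62.5 mm and 10.7 degrees, less where a joint would pass 70% of its speed; a pose out of reach is approached as far as the arm can. A call with a gripper value outside its range is refused whole. "claw" is the closure, from -1 (fully open) to 1 (shut), set as the call begins (left out, the last holds). The fingers move at their own pace and stop on an object; the grip force is fixed at half the most. Time passes only in rows, so rows that do not move let the fingers close. It gives the time, the measured TCP pose, the force and the opening at its end, in the units of the state.
- arm.get_state(): the state, without advancing time (a new reading comes with each control period).
- vision.snapshot(name): name is "scene" or "top" or "wrist"; returns a dict with "color" (480x640x3 uint8, red, green, blue), "K" (3x3 intrinsics, pixels), "extrinsics" (4x4, takes a point from world to camera coordinates). Camera axes: x right, y down, z forward; pixel columns grow to the right and rows downward; lengths in mm; the calibration is good to about 2 mm. A picture is of the moment at which its call begins. There is no depth.
- job.close_job(): hands the job in, once; it reports no verdict.
Trained networks look in a picture, given as the dict that the camera call returned (one of the last four; its "shot" number tells which), for a name from the list of things; names that differ only in an ending like _2 or _b are one class to them, and where a whole thing is asked for, a point or a joint stands for the part that bears it (a point fixed in the world has none). Each returns a list of dicts, best first, with "confidence" (0 to 1); they miss things now and then, are a little off and sometimes report something else, mostly with a low value. They report only what shows in the picture. A call takes as long as a camera call. They do not tell look-alikes from the thing itself.
- models.outline_of(picture, label): "region" (480x640 bool, what is visible of it) and "rect" ([left, top, width, height] in pixels, round what is visible of it).
The state is a dict: "time": time; "qpos": joint angles; "joint_vel": joint speeds; "joint_efforts": joint torques, N m; "eef_pos": TCP position; "eef_rot": TCP orientation; "wrist_force": force on the tool from outside, world axes, zero at the start; "wrist_torque": the same for the moment, N m; "grip_width": finger opening in mm.
Only numpy, scipy, OpenCV 4.12 (cv2) and the standard library are available. Lean on these libraries where they do the work, as an engineer would, in place of code of your own. Each camera call takes 0.05 s, during which the arm holds its last target.

## Task

Set up the imaging holder for the next photograph: free the follower by its red clamp knob, slide it right back, and move the blue spacer left by the last job out of the channel into the shallow white tray. Lay every seaweed specimen block on the bench flat in the channel, frond up and with its 60 mm side across the channel, then slide the follower up until you feel it has closed the gaps and is pressing the whole row firmly against the end stop, its sprung pad clearly squeezed but not all the way in, and turn the knob to lock it there. Leave the dish, the jar and the brush alone.

Things in the scene. Friction and masses are not known exactly. Their poses are not given: they have to be found in the camera images.
- holder: imaging holder fixed to the bench: grey plate 100 mm (x) by 350 mm (y), 12 mm thick (= height of the channel floor), with a channel along its y, 66 mm wide between aluminium fences 8 mm high, 5 mm thick. Origin: on the bench under the channel's centre line; the plate runs from y = -160 to +190 mm. +y points to the end stop, x across the channel. Place and yaw vary
- endstop: fixed aluminium end stop closing the channel's +y end, 30 mm high; origin at the foot of the face that the row is pressed against, on the channel floor, 170 mm along y from the holder's origin; axes as the holder's. A steel brake strip 12 mm wide lies in a groove of the channel floor, 1 mm below it; leave it there
- follower (a joint): black sliding block (62 mm across, 60 mm long, top 26 mm above the channel floor) carrying knob and pad. m: 0 = right back (knob axis at y = -114 mm in the holder's frame), grows towards the end stop, to 0.17. Free, it slides with about 1.5 N of drag and a squeezed pad pushes it back; clamped it resists some 30 N. Starts clamped, part of the way along
- pad (a joint): orange sprung pad (face 56 by 20 mm, 4 to 24 mm above the channel floor) on the follower's end-stop side. m: 0 = free, face 50 mm ahead of the knob's axis; grows as it is squeezed in, 0.012 = all the way. Spring 1.5 N per mm, no preload. Loose blocks take up to about 5 N to push along; only when the row is closed up against the end stop does the force rise further
- pad_face (a point): where the centre of the pad's face is when the pad is free: 50 mm towards the end stop from the knob's axis, 14 mm above the channel floor; moves with the follower
- knob (a joint): red clamp knob on the follower, vertical axis: bar 44 mm long, 13 mm wide, 30 mm high (30 to 60 mm above the channel floor). rad: 0 = free, bar across the channel (along the holder's x); grows clockwise seen from above; bites from about 0.7, full at 1.4 (end of travel 1.45), bar then nearly along the channel. Turns with 0.15 to 0.25 N m, stays where it is left. Starts locked
- knob_grip (a point): on the knob's axis, 48 mm above the channel floor: where the TCP grips the bar; moves with the follower; its axes are the holder's and do not turn with the knob
- spacer: blue spacer left in the channel beside the end stop: 60 mm (x) by 50 mm (y), 24 mm thick, about 120 g; origin at the centre of its underside
- tray: shallow white tray fixed to the bench, outside 170 mm (x) by 110 mm (y), 14 mm high, walls 4 mm, floor 4 mm thick; origin at the centre of its underside
- block_1: specimen block: flat wooden block with a white card on top bearing a pressed dark red seaweed frond, 60 mm along its x, 34 mm along its y, 24 mm thick, about 90 g; starts lying flat on the bench, frond up. Origin: centre of its underside, z up out of the frond face. Not in every start (then None).
- block_2: specimen block: flat wooden block with a white card on top bearing a pressed green seaweed frond, 60 mm along its x, 38 mm along its y, 24 mm thick, about 90 g; starts lying flat on the bench, frond up. Origin: centre of its underside, z up out of the frond face. Not in every start (then None).
- block_3: specimen block: flat wooden block with a white card on top bearing a pressed brown seaweed frond, 60 mm along its x, 42 mm along its y, 24 mm thick, about 90 g; starts lying flat on the bench, frond up. Origin: centre of its underside, z up out of the frond face. Not in every start (then None).
- block_4: specimen block: flat wooden block with a white card on top bearing a pressed pink-red seaweed frond, 60 mm along its x, 42 mm along its y, 24 mm thick, about 90 g; starts lying flat on the bench, frond up. Origin: centre of its underside, z up out of the frond face. Not in every start (then None).
- block_5: specimen block: flat wooden block with a white card on top bearing a pressed yellow-brown seaweed frond, 60 mm along its x, 46 mm along its y, 24 mm thick, about 90 g; starts lying flat on the bench, frond up. Origin: centre of its underside, z up out of the frond face. Not in every start (then None).
- dish: shallow glass dish, 90 mm wide, 18 mm high; bystander, leave alone; origin under its centre
- jar: amber jar, 52 mm wide, 80 mm high; bystander, leave alone; origin under its centre
- brush: brush 150 mm long lying on the bench; bystander, leave alone; origin under its middle
Mind the look-alikes: they are no part of the job. Several things have the shape of the spacer; the one meant has the colours described above.

How it is judged (in metres and radians):
On the way, in this order (a step that is already met when the one before it is completed fails the run):
1. the clamp knob is turned free (below 0.3 rad) (value of joint knob below 0.3 rad), for 0.1 s.
2. the follower is slid right back (within 12 mm of its back end) (value of joint follower below 0.012 m), for 0.1 s.
3. every block lies flat in the channel, long side across, and the spacer in the tray (x of block_1 in the frame of holder between -0.008 and 0.008 m and y of block_1 in the frame of holder between -0.08 and 0.165 m and z of block_1 in the frame of holder between 0.008 and 0.016 m and angle between each of block_1, block_2, block_3, block_4, block_5's own z axis and vertical below 0.12 rad and angle between the x axis of each of block_1, block_2, block_3, block_4, block_5 and the x axis of holder, either way round below 0.2 rad and x of block_2 in the frame of holder between -0.008 and 0.008 m and y of block_2 in the frame of holder between -0.08 and 0.165 m and z of block_2 in the frame of holder between 0.008 and 0.016 m and x of block_3 in the frame of holder between -0.008 and 0.008 m and y of block_3 in the frame of holder between -0.08 and 0.165 m and z of block_3 in the frame of holder between 0.008 and 0.016 m and x of block_4 in the frame of holder between -0.008 and 0.008 m and y of block_4 in the frame of holder between -0.08 and 0.165 m and z of block_4 in the frame of holder between 0.008 and 0.016 m and x of block_5 in the frame of holder between -0.008 and 0.008 m and y of block_5 in the frame of holder between -0.08 and 0.165 m and z of block_5 in the frame of holder between 0.008 and 0.016 m and x of spacer in the frame of tray between -0.065 and 0.065 m and y of spacer in the frame of tray between -0.04 and 0.04 m and z of spacer in the frame of tray between -0.002 and 0.012 m and linear speed of spacer below 0.03 m/s), for 0.2 s.
4. the follower presses the row against the end stop and is locked (value of joint pad between 0.003 and 0.0115 m and contact force between endstop and anything else above 1 N and value of joint knob above 1.15 rad), for 0.3 s.
At the end, for the whole second after the job is handed in: All blocks flat in the channel, frond up, x within 0.2 rad of the holder's x, centre within 8 mm of the centre line; spacer flat in the tray; pad squeezed 3 to 11.5 mm, over 1 N on the end stop, knob beyond 1.15 rad; all at rest (all of step 3 and all of step 4 and linear speed of each of block_1, block_2, block_3, block_4, block_5 below 0.03 m/s); the robot touches nothing.
It fails at once if the dish is disturbed (moved over 30 mm) (distance of dish from where it was at the start of the episode above 0.03 m).
It fails at once if the jar is disturbed (moved over 30 mm) (distance of jar from where it was at the start of the episode above 0.03 m).
It fails at once if the brush is disturbed (moved over 30 mm) (distance of brush from where it was at the start of the episode above 0.03 m).
Of block_1, block_2, block_3, block_4, block_5 only 3 to 5 are there at a start; the rules pass over those that are not, and their reading is None.
At some moment in a run one of block_1, block_2, block_3, block_4, block_5 may be knocked a few centimetres aside while the robot is not near it.
Once in a run the grip may slacken for a moment while it holds something.
It also fails if it takes over 210 s, if anything falls off the work surface, if the arm or the gripper's body presses on something with over 40 N, if the wrist force passes 120 N, or if a joint passes its speed limit or range.

## Working session

There is one attempt and no reset: what is moved stays moved. The work goes in short steps, Python scripts to look and compute and a tool call to move; the robot and the scene stay as the last step left them, time stands still between calls to the robot, and variables do not carry over. Pictures are saved under pics/ and viewed, and the job is handed in when it is done.

Besides the shell and the picture viewer there is one more tool, called after "Request:" as a command line: name --pt "numbers of a row" for each row, then --argument value for the rest. carry_out: Moves the arm, as the interface text tells. Its arguments: {"type":"object","properties":{"plan":{"type":"array","items":{"type":"array","items":{"type":"number"}}},"claw":{"type":"number"}},"required":["plan"]}

```bash
ls; mkdir -p pics; python3 - <<'E'
from station import arm, vision, job, models
import cv2
print(arm.get_state())
for n in ["scene","top","wrist"]:
    p=vision.snapshot(n)
    cv2.imwrite(f"pics/a_{n}.png",p["color"][:,:,::-1])
    print(n,p["K"].tolist(),p["extrinsics"].round(4).tolist())
E
```

```text
pics
{'time': 0.0, 'qpos': array([ 1.17559095e+00,  2.77130745e-01, -2.79101906e-02,  1.26794459e+00,
       -1.34142238e-05,  1.46738259e+00]), 'joint_vel': array([-0.00032667, -0.00070583, -0.00107987, -0.00183167,  0.00098173,
       -0.00062965]), 'joint_efforts': array([-5.83891097e-05, -4.45512450e+01,  2.95200491e+01,  1.65698159e-02,
       -2.85840957e-05, -5.15550099e-06]), 'eef_pos': array([179.53161745, 597.89758338, 248.84720415]), 'eef_rot': array([-0.9928241 ,  1.33514869,  0.99094648]), 'wrist_force': array([-0.83463571,  0.82190071,  0.29004002]), 'wrist_torque': array([-0.03761933, -0.00789273,  0.02629562]), 'grip_width': 85.40179519334423}
scene [[518.9580380520842, 0.0, 318.27226066584745], [0.0, 518.9580380520842, 224.41660694384532], [0.0, 0.0, 1.0]] [[-0.6795, 0.7333, 0.0232, 442.7625], [0.37, 0.3699, -0.8522, -148.389], [-0.6335, -0.5705, -0.5227, 1562.319], [0.0, 0.0, 0.0, 1.0]]
top [[571.2028365658429, 0.0, 322.11840683562724], [0.0, 571.2028365658429, 234.78606700661737], [0.0, 0.0, 1.0]] [[0.0135, -0.9999, -0.0027, -14.8816], [-0.992, -0.0131, -0.1256, 622.4555], [0.1256, 0.0044, -0.9921, 1215.3691], [0.0, 0.0, 0.0, 1.0]]
wrist [[373.6545693531196, 0.0, 323.97838684656966], [0.0, 373.6545693531196, 237.01086026811043], [0.0, 0.0, 1.0]] [[0.2871, 0.9579, -0.0032, -624.1963], [0.9233, -0.2759, 0.2671, -34.6423], [0.255, -0.0796, -0.9637, 378.1861], [0.0, 0.0, 0.0, 1.0]]
```

View pics/a_top.png

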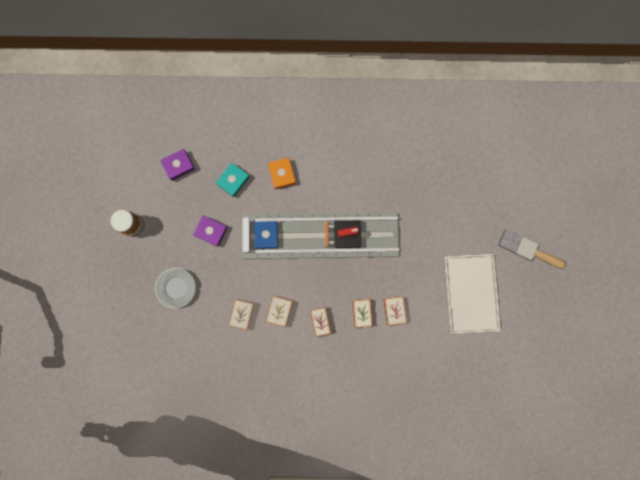

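View pics/a_scene.png

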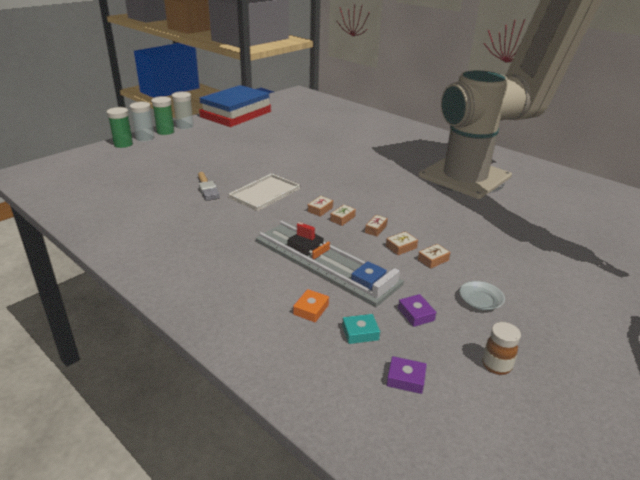

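View pics/a_wrist.png

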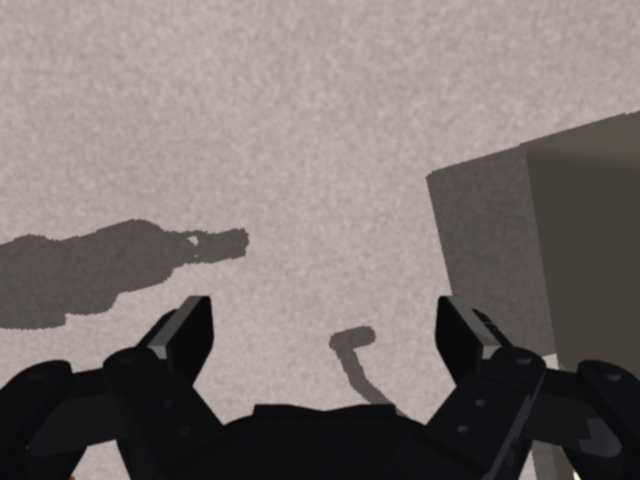

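```bash
cat > h.py <<'E'
from station import arm, vision, job, models
import numpy as np, cv2
from scipy.optimize import minimize
from scipy.spatial.transform import Rotation as R
def proj(p,P):
    E=np.array(p["extrinsics"]);K=np.array(p["K"])
    c=np.atleast_2d(P)@E[:3,:3].T+E[:3,3]
    u=c@K.T
    return u[:,:2]/u[:,2:]
def back(p,uv,z):
    E=np.array(p["extrinsics"]);K=np.array(p["K"])
    uv=np.atleast_2d(uv).astype(float)
    d=np.c_[uv,np.ones(len(uv))]@np.linalg.inv(K).T@E[:3,:3]
    c=-E[:3,:3].T@E[:3,3]
    return c+d*((z-c[2])/d[:,2])[:,None]
def boxpts(x0,x1,y0,y1,z0,z1):
    return np.array([[x,y,z] for x in(x0,x1) for y in(y0,y1) for z in(z0,z1)],float)
def place(B,x,y,a):
    c,s=np.cos(a),np.sin(a)
    return np.c_[B[:,0]*c-B[:,1]*s+x,B[:,0]*s+B[:,1]*c+y,B[:,2]]
def raster(p,boxes,x,y,a,S,off,shape):
    m=np.zeros(shape,np.uint8)
    for B in boxes:
        q=(proj(p,place(B,x,y,a))-off)*S
        h=cv2.convexHull(q.astype(np.float32))
        cv2.fillConvexPoly(m,np.round(h*16).astype(np.int32),1,shift=4)
    return m
def fit(p,region,boxes,a0,S=8):
    ys,xs=np.nonzero(region)
    off=np.array([xs.min()-8,ys.min()-8]);w=xs.max()-xs.min()+17;hh=ys.max()-ys.min()+17
    S=min(S,max(2,int(1600/max(w,hh))))
    cr=region[max(0,off[1]):off[1]+hh,max(0,off[0]):off[0]+w].astype(np.uint8)
    off=np.maximum(off,0); hh,w=cr.shape
    T=cv2.resize(cr*255,(w*S,hh*S),interpolation=cv2.INTER_LINEAR)>127
    # pixel centres: big pixel = (u-off+.5)*S-.5
    zt=np.mean([B[:,2].mean() for B in boxes])
    c=back(p,[[xs.mean(),ys.mean()]],zt)[0]
    def cost(v):
        m=raster(p,boxes,v[0],v[1],v[2],S,off-0.5,T.shape)
        return (m.astype(bool)^T).sum()/max(1,T.sum())
    best=None
    for a in a0:
        sx=np.array([[0,0,0],[6,0,0],[0,6,0],[0,0,.1]])+np.array([c[0],c[1],a])
        r=minimize(cost,[c[0],c[1],a],method="Nelder-Mead",options=dict(initial_simplex=sx,xatol=.02,fatol=1e-5))
        if best is None or r.fun<best.fun: best=r
    return best.x,best.fun
E
python3 - <<'E'
from h import *
import pickle
p=vision.snapshot("top")
s=vision.snapshot("scene")
out={}
for n,pp in (("top",p),("scene",s)):
    for l in ["holder","endstop","follower","pad","knob","spacer","tray","block_1","dish","jar","brush"]:
        r=models.outline_of(pp,l)
        out[n,l]=[(d["confidence"],d["rect"],d["region"]) for d in r]
        print(n,l,[(round(d["confidence"],2),list(map(int,d["rect"]))) for d in r])
pickle.dump((p,s,out),open("o.pkl","wb"))
im=p["color"][:,:,::-1]
cv2.imwrite("pics/b_zoom.png",cv2.resize(im[200:345,220:420],None,fx=4,fy=4,interpolation=cv2.INTER_CUBIC))
E
```

```text
top holder [(0.98, [238, 212, 160, 48])]
top endstop [(0.58, [243, 214, 6, 39])]
top follower [(0.66, [324, 218, 38, 30])]
top pad []
top knob [(0.74, [339, 226, 20, 12])]
top spacer [(0.88, [197, 217, 29, 26]), (0.85, [160, 146, 29, 36]), (0.68, [266, 156, 29, 33]), (0.57, [254, 219, 24, 31]), (0.57, [214, 163, 35, 32])]
top tray [(0.68, [441, 253, 56, 79])]
top block_1 [(0.97, [381, 296, 29, 25]), (0.93, [311, 308, 20, 28]), (0.72, [354, 299, 18, 27]), (0.62, [267, 294, 25, 28]), (0.6, [227, 298, 23, 31])]
top dish [(0.76, [158, 266, 37, 44])]
top jar [(0.74, [111, 212, 33, 20])]
top brush [(0.6, [501, 229, 66, 39]), (0.24, [265, 294, 28, 30])]
scene holder [(0.64, [256, 221, 149, 86])]
scene endstop [(0.63, [372, 266, 24, 32])]
scene follower [(0.72, [285, 223, 45, 34])]
scene pad [(0.58, [311, 243, 19, 14])]
scene knob [(0.55, [297, 222, 16, 21])]
scene spacer [(0.93, [292, 291, 38, 30]), (0.78, [401, 295, 35, 30]), (0.67, [385, 357, 43, 36]), (0.63, [351, 260, 34, 31])]
scene tray [(0.67, [228, 170, 71, 40])]
scene block_1 [(0.79, [363, 216, 24, 19]), (0.75, [308, 194, 29, 17]), (0.72, [327, 203, 30, 24]), (0.72, [386, 227, 32, 27]), (0.7, [419, 243, 34, 24])]
scene dish [(0.55, [461, 278, 46, 34]), (0.36, [198, 171, 24, 27])]
scene jar [(0.9, [482, 321, 39, 54])]
scene brush [(0.81, [198, 170, 25, 28]), (0.61, [373, 269, 23, 28]), (0.6, [286, 222, 43, 37])]
```

View pics/b_zoom.png

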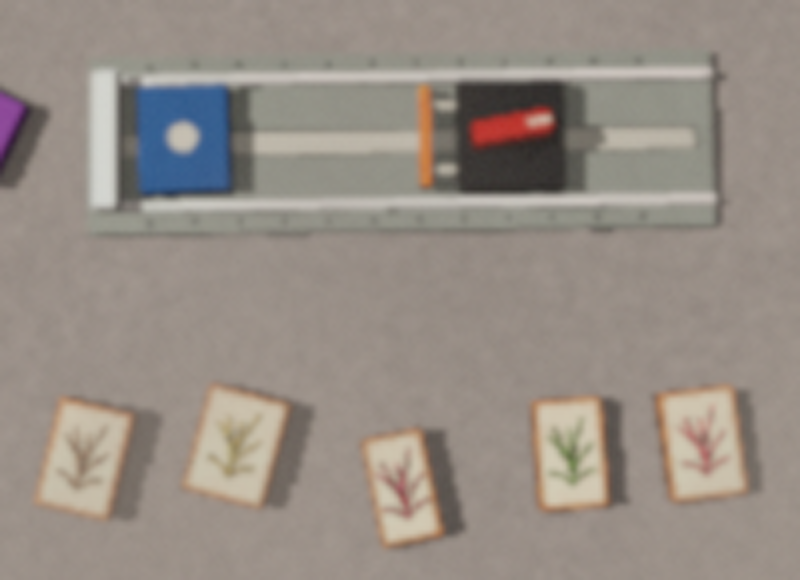

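```bash
python3 - <<'E'
from h import *
import pickle
p,s,out=pickle.load(open("o.pkl","rb"))
c=back(p,np.array([[718,226],[716,52],[84,235],[91,57]])/4+np.array([220,200]),12)
print(c.round(1)); print("holder mid",c.mean(0), "yaw of y axis:",np.arctan2(*(c[2:].mean(0)-c[:2].mean(0))[[1,0]])-np.pi/2, np.linalg.norm(c[0]-c[2]),np.linalg.norm(c[0]-c[1]))
for n,pp in (("top",p),("scene",s)):
    for d in out[n,"tray"]:print(n,"tray",fit(pp,d[2],[boxpts(-85,85,-55,55,0,14)],[-.2,0,.2]))
    for d in out[n,"spacer"]:print(n,"spacer",d[1],fit(pp,d[2],[boxpts(-30,30,-25,25,0,24)],[-.4,0,.4]))
    for d in out[n,"block_1"]:
        x0=back(pp,[[d[1][0]+d[1][2]/2,d[1][1]+d[1][3]/2]],12)[0]
        print(n,"block",x0.round(),[ (L,fit(pp,d[2],[boxpts(-30,30,-L/2,L/2,0,24)],[-.3,0,.3])) for L in (42,)])
    print(n,"knob ctr",[back(pp,[[d[1][0]+d[1][2]/2,d[1][1]+d[1][3]/2]],57) for d in out[n,"knob"]])
    for l in("dish","jar","brush"):print(l,back(pp,[[out[n,l][0][1][0]+out[n,l][0][1][2]/2,out[n,l][0][1][1]+out[n,l][0][1][3]/2]],10))
E
```

```text
[[ 579.5 -179.9   12. ]
 [ 677.8 -179.1   12. ]
 [ 569.7  174.    12. ]
 [ 670.4  173.2   12. ]]
holder mid [624.34382496  -2.93672687  12.        ] yaw of y axis: 0.024387546122992765 353.99695364129997 98.38345593815154
top tray (array([ 5.01062437e+02, -3.39916522e+02,  6.53180083e-02]), np.float64(0.03200275571405414))
top spacer [197.2, 217.6, 29.6, 26.4] (array([632.02233555, 244.93969492,   1.15108261]), np.float64(0.05711013742282414))
top spacer [160.1, 146.6, 29.7, 36.0] (array([783.7315061 , 325.76832363,  -1.08920299]), np.float64(0.05921806377697155))
top spacer [266.0, 156.7, 29.8, 33.5] (array([7.65680099e+02, 8.74218911e+01, 2.74244001e-01]), np.float64(0.08595228084927475))
top spacer [254.8, 219.3, 24.7, 31.2] (array([6.25765404e+02, 1.19428160e+02, 5.00935408e-02]), np.float64(0.06836610581796067))
top spacer [214.8, 163.5, 35.5, 32.9] (array([ 7.50526457e+02,  1.98915863e+02, -6.34671946e-01]), np.float64(0.04060975609756098))
top block [ 464. -172.   12.] [(42, (array([ 4.60704827e+02, -1.69333304e+02,  1.47254308e-01]), np.float64(0.05394707079846189)))]
top blo
[... 1510 characters left out ...]
array([ 4.62111032e+02, -1.67496064e+02,  2.47954088e-01]), np.float64(0.0982620320855615)))]
scene block [459. -95.  12.] [(42, (array([ 4.57635694e+02, -9.51505560e+01,  1.55518808e-01]), np.float64(0.0678245834643194)))]
scene block [452.  85.  12.] [(42, (array([ 4.58232049e+02,  8.63077035e+01, -2.40726075e-01]), np.float64(0.05700278486887909)))]
scene block [446. 173.  12.] [(42, (array([ 4.49374407e+02,  1.69165618e+02, -1.63746290e-01]), np.float64(0.0904306798935398)))]
scene knob ctr [array([[636.57584001, -55.46847735,  57.        ]])]
dish [[497.00653163 319.52989138  10.        ]]
jar [[612.3286155  413.66406626  10.        ]]
brush [[ 591.08536325 -463.98677717   10.        ]]
```

```bash
cat >> h.py <<'E'
def jaw():
    st=arm.get_state(); M=R.from_rotvec(st["eef_rot"]).as_matrix()
    return st,M
def plan(x,y,z,ang,via=None):
    """rows to get to x,y,z with jaw(tool z) at world angle ang (mod pi nearest)."""
    st,M=jaw()
    a=np.arctan2(M[1,2],M[0,2])
    Rt=np.array([[0,0,0],[0,0,0],[0,0,0]],float)
    d=ang-a
    print("t",round(st["time"],2),"pos",st["eef_pos"].round(1),"jaw",round(a,3),"q",st["qpos"].round(2),"w",round(st["grip_width"],1),"F",st["wrist_force"].round(1))
    # target orientation: tool x=-z, tool z=(cos,sin,0), y=z x x
    tx=np.array([0,0,-1.]);tz=np.array([np.cos(ang),np.sin(ang),0]);ty=np.cross(tz,tx)
    T=np.c_[tx,ty,tz]
    rel=R.from_matrix(M.T@T).as_rotvec(degrees=True)
    sh=M.T@(np.array([x,y,z])-st["eef_pos"])
    print("shift in present tool axes",sh.round(1),"rotvec deg",rel.round(2))
    sh2=T.T@(np.array([x,y,z])-st["eef_pos"])
    print("shift in final tool axes",sh2.round(1))
E
python3 - <<'E'
from h import *
plan(600,-60,250,0.195)
st,M=jaw();print(M.round(3))
p=vision.snapshot("wrist");E=p["extrinsics"];c=-E[:3,:3].T@E[:3,3]
print("cam in tool",M.T@(c-st["eef_pos"]), (M.T@E[:3,:3].T).round(3))
E
```

```text
t 1.35 pos [179.8 598.6 250. ] jaw 1.279 q [ 1.18  0.28 -0.03  1.27 -0.    1.47] w 85.5 F [0.3 0.1 0.1]
shift in present tool axes [   0.  -591.9 -509.9] rotvec deg [62.11  0.   -0.  ]
shift in final tool axes [   0.  -727.5  284.6]
[[ 0.    -0.958  0.288]
 [ 0.     0.288  0.958]
 [-1.    -0.     0.   ]]
cam in tool [-122.73817833   67.94329985    0.7539853 ] [[ 0.001 -0.267  0.964]
 [ 0.001 -0.964 -0.267]
 [ 1.     0.001 -0.001]]
```

Request:
carry_out --pt "0 -45 -40 0 0 0" --pt "0 -45 -40 0 0 0" --pt "0 -45 -40 0 0 0" --pt "0 -45 -40 0 0 0" --pt "0 -45 -40 0 0 0" --pt "0 -45 -40 0 0 0" --pt "0 -45 -40 0 0 0" --pt "0 -45 -40 0 0 0"

```text
time: 2.4
eef_pos: [433.5, 186.8, 250.4]
eef_rot: [-0.992, 1.332, 0.991]
wrist_force: [0.7, 1.1, 0.6]
grip_width: 85.5
```

Request:
carry_out --pt "0 -45 -40 0 0 0" --pt "0 -45 -40 0 0 0" --pt "0 -45 -40 0 0 0" --pt "0 -45 -40 0 0 0" --pt "0 -45 -40 0 0 0" --pt "0 0 0 10.5 0 0" --pt "0 0 0 10.5 0 0" --pt "0 0 0 10.5 0 0"

```text
time: 3.4
eef_pos: [590.6, -68.1, 249.9]
eef_rot: [-0.565, 1.496, 0.565]
wrist_force: [0.5, 0.2, 0.7]
grip_width: 85.0
```

Request:
carry_out --pt "0 0 0 10 0 0" --pt "0 0 0 10 0 0" --pt "0 0 0 10.5 0 0" --pt "0 0 0 0 0 0" --pt "0 0 0 0 0 0"

```text
time: 4.03
eef_pos: [590.5, -67.7, 250.0]
eef_rot: [-0.157, 1.565, 0.157]
wrist_force: [-0.6, -0.2, 0.1]
grip_width: 85.4
```

```bash
python3 - <<'E'
from h import *
plan(625,-65,120,0.195)
p=vision.snapshot("wrist"); import pickle; pickle.dump(p,open("w1.pkl","wb"))
cv2.imwrite("pics/c_wrist.png",p["color"][:,:,::-1])
for l in ["holder","knob","follower","pad","spacer","endstop"]:
    for d in models.outline_of(p,l): print(l,round(d["confidence"],2),d["rect"])
E
```

```text
t 4.03 pos [590.5 -67.7 250. ] jaw 0.199 q [-0.22  0.22 -0.1   1.25  0.    1.15] w 85.4 F [-0.6 -0.2  0.1]
shift in present tool axes [130.   -4.2  34.4] rotvec deg [ 0.26  0.   -0.  ]
shift in final tool axes [130.   -4.   34.4]
holder 0.61 [296.1, 0.0, 167.2, 321.7]
holder 0.32 [325.6, 152.0, 83.8, 96.9]
knob 0.89 [349.8, 190.9, 31.6, 54.3]
follower 0.59 [326.2, 151.5, 77.6, 95.4]
pad 0.88 [344.6, 154.7, 57.7, 17.1]
spacer 0.83 [363.7, 1.5, 83.7, 38.0]
spacer 0.79 [510.0, 39.9, 85.0, 68.0]
```

View pics/c_wrist.png

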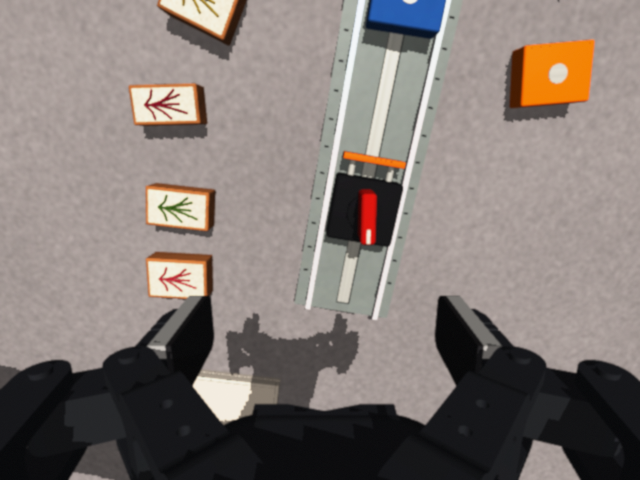

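```bash
python3 - <<'E'
from h import *
import pickle
p=pickle.load(open("w1.pkl","rb"))
im=p["color"][:,:,::-1]
cv2.imwrite("pics/c_zoom.png",cv2.resize(im[150:325,280:440],None,fx=5,fy=5,interpolation=cv2.INTER_CUBIC)[:, :][:875])
hsv=cv2.cvtColor(p["color"],cv2.COLOR_RGB2HSV).astype(int)
m=np.zeros((480,640),bool)
sub=hsv[185:250,340:390]
red=((sub[...,0]<8)|(sub[...,0]>172))&(sub[...,1]>150)&(sub[...,2]>70)
m[185:250,340:390]=red
m=cv2.morphologyEx(m.astype(np.uint8),cv2.MORPH_CLOSE,np.ones((7,7)))>0
m2=cv2.convexHull(np.argwhere(m)[:,::-1].astype(np.int32)); mm=np.zeros((480,640),np.uint8); cv2.fillConvexPoly(mm,m2,1)
print(mm.sum(), fit(p,mm>0,[boxpts(-22,22,-6.5,6.5,42,72)],[-1.4,-1.2]))
E
```

```text
937 (array([627.34293585, -61.17412093,  -1.34564791]), np.float64(0.142449619645002))
```

```bash
python3 -c "
import cv2
a=cv2.imread('pics/c_zoom.png');cv2.imwrite('pics/c_zoom2.png',cv2.resize(a,(549,600)))"
```

```text
(no output)
```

View pics/c_zoom2.png

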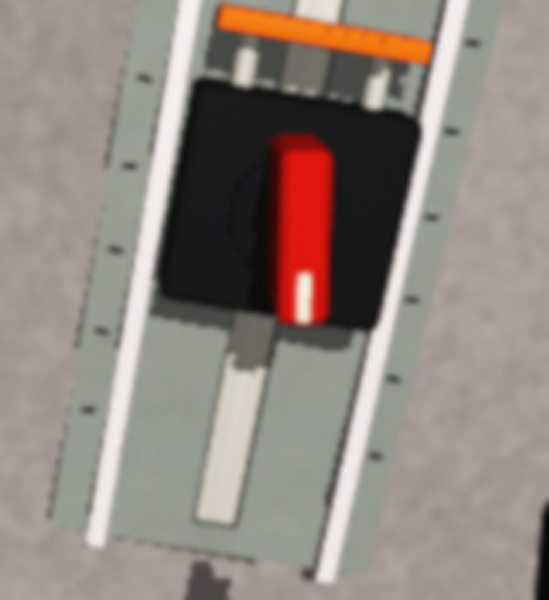

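```bash
python3 - <<'E'
from h import *
import pickle
p=pickle.load(open("w1.pkl","rb"))
f=lambda u:np.array(u)/3.43+np.array([280,150])-.4
t=back(p,f([[304,148],[302,321]]),72); print("knob",t.round(1),t.mean(0).round(1),np.arctan2(*(t[1]-t[0])[[1,0]]),np.linalg.norm(t[1]-t[0]))
L=back(p,f([[97,545],[188,2],[327,580],[458,2]]),20);print(L.round(1))
for i in(0,2):
    d=L[i+1]-L[i];print("yaw",np.arctan2(d[1],d[0])-np.pi/2)
print(np.linalg.norm(L[0]-L[2]))
# holder y from follower pad, brake etc: near end plate
a=L[[0,2]].mean(0);print("near end fence mid",a)
E
```

```text
knob [[621.2 -39.2  72. ]
 [630.5 -80.7  72. ]] [625.8 -60.   72. ] -1.3504613621082275 42.55827933431869
[[ 5.952e+02 -1.756e+02  2.000e+01]
 [ 5.892e+02 -1.380e+01  2.000e+01]
 [ 6.660e+02 -1.731e+02  2.000e+01]
 [ 6.602e+02  6.000e-01  2.000e+01]]
yaw 0.03709973616018458
yaw 0.03328198706252605
70.81335917935753
near end fence mid [ 630.63310634 -174.38166526   20.        ]
```

Request:
carry_out --pt "0 0 18 -1.2 0 0" --pt "20 0 18 0 0 0" --pt "40 0 0 0 0 0" --pt "40 0 0 0 0 0" --pt "20 0 0 0 0 0" --pt "0 0 0 0 0 0" --pt "0 0 0 0 0 0"

```text
time: 5.25
eef_pos: [626.5, -60.5, 131.1]
eef_rot: [-0.171, 1.562, 0.171]
wrist_force: [0.2, 0.6, 0.3]
grip_width: 85.2
```

```bash
python3 - <<'E'
from h import *
plan(625.8,-61,60,0.22)
p=vision.snapshot("wrist"); import pickle; pickle.dump(p,open("w1.pkl","wb"))
cv2.imwrite("pics/d_wrist.png",p["color"][:,:,::-1])
E
```

```text
t 5.25 pos [626.5 -60.5 131.1] jaw 0.218 q [-0.2   0.37 -0.17  1.04  0.    1.15] w 85.2 F [0.2 0.6 0.3]
shift in present tool axes [71.1 -0.3 -1. ] rotvec deg [-0.12  0.09  0.04]
shift in final tool axes [71.1 -0.3 -0.8]
```

View pics/d_wrist.png

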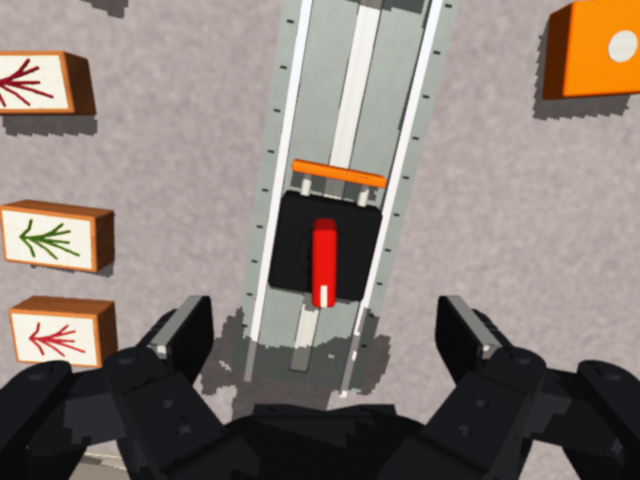

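```bash
python3 - <<'E'
from h import *
import pickle
p=pickle.load(open("w1.pkl","rb"))
im=p["color"][:,:,::-1]
cv2.imwrite("pics/d_zoom.png",cv2.resize(im[145:325,260:400],None,fx=4,fy=4,interpolation=cv2.INTER_CUBIC))
c=p["color"].astype(int)[200:320,295:350]
b=(c[...,0]>180)
m=np.argwhere(b)
r=cv2.minAreaRect((m[:,::-1]+[295,200]).astype(np.float32));print(r)
bp=cv2.boxPoints(r);print(bp, back(p,bp,72).round(1), back(p,bp,72).mean(0))
E
```

```text
((322.25958251953125, 275.5309753417969), (30.44858169555664, 93.0173568725586), 9.35297966003418)
[[299.67926 318.94717]
 [314.79608 227.1664 ]
 [344.8399  232.11478]
 [329.72308 323.89557]] [[620.1 -90.6  72. ]
 [617.3 -39.1  72. ]
 [632.6 -38.3  72. ]
 [636.5 -90.   72. ]] [626.62141423 -64.49341578  72.        ]
```

View pics/d_zoom.png

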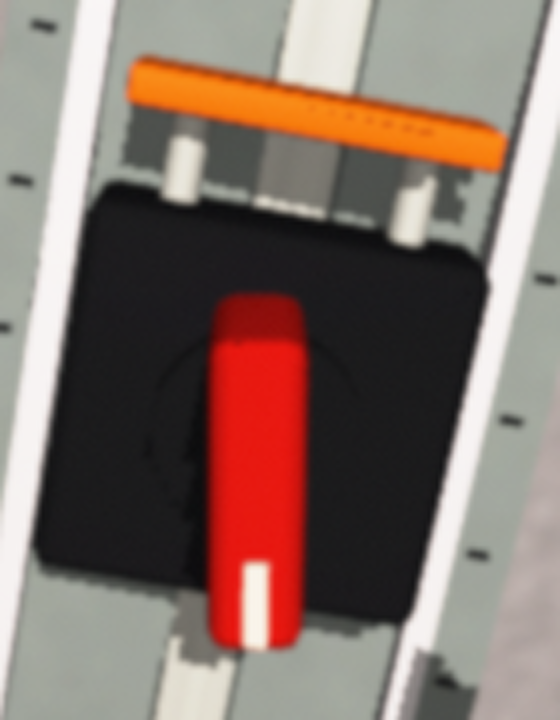

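```bash
python3 - <<'E'
from h import *
import pickle
p=pickle.load(open("w1.pkl","rb"))
f=lambda u:np.array(u)/4+np.array([260,145])-.4
t=back(p,f([[259,340],[256,648]]),72); print("knob",t.round(1),t.mean(0).round(1),np.arctan2(*(t[1]-t[0])[[1,0]]),np.linalg.norm(t[1]-t[0]))
q=back(p,f([[38,555],[408,622],[100,190],[485,270]]),38);print(q.round(1),q.mean(0))
e=back(p,f([[128,98],[503,168],[135,60],[503,128]]),36);print(e.round(1))
E
```

```text
knob [[622.3 -39.3  72. ]
 [631.1 -80.7  72. ]] [626.7 -60.   72. ] -1.361448887138697 42.388869970647164
[[598.2 -88.9  38. ]
 [657.  -87.5  38. ]
 [596.8 -30.9  38. ]
 [654.4 -30.2  38. ]] [626.6011973  -59.37898976  38.        ]
[[598.1 -17.3  36. ]
 [653.4 -15.3  36. ]
 [598.  -11.8  36. ]
 [651.9  -9.7  36. ]]
```

Request:
carry_out --pt "25 0 0 0 0 0" --pt "25 0 0 0 0 0" --pt "21 0 0 0 0 0" --pt "0 0 0 0 0 0"

```text
time: 5.8
eef_pos: [625.1, -60.2, 58.7]
eef_rot: [-0.171, 1.566, 0.171]
wrist_force: [0.0, -0.5, 0.8]
grip_width: 84.9
```

Request:
carry_out --pt "0 0 0 0 0 0" --pt "0 0 0 0 0 0" --pt "0 0 0 0 0 0" --pt "0 0 0 0 0 0" --pt "0 0 0 0 0 0" --pt "0 0 0 0 0 0" --claw 1

```text
time: 6.55
eef_pos: [626.4, -60.3, 59.7]
eef_rot: [-0.171, 1.563, 0.171]
wrist_force: [0.3, 0.9, 4.6]
grip_width: 12.3
```

Request:
carry_out --pt "-1 0 0 -9 0 0" --pt "0 0 0 -10 0 0" --pt "0 0 0 -10 0 0" --pt "0 0 0 -10 0 0" --pt "0 0 0 -10 0 0" --pt "0 0 0 -10 0 0" --pt "0 0 0 -10 0 0" --pt "0 0 0 -8 0 0"

```text
time: 7.55
eef_pos: [625.1, -61.1, 59.7]
eef_rot: [-1.206, 1.214, 1.206]
wrist_force: [-1.2, -1.4, 1.3]
grip_width: 12.2
```

```bash
python3 - <<'E'
from h import *
plan(626.5,-130,60,1.6)
print(arm.get_state()["wrist_torque"])
p=vision.snapshot("wrist")
cv2.imwrite("pics/e_wrist.png",p["color"][:,:,::-1])
E
```

```text
t 7.55 pos [625.1 -61.1  59.7] jaw 1.566 q [-0.2   0.44 -0.23  0.9  -0.   -0.19] w 12.2 F [-1.2 -1.4  1.3]
shift in present tool axes [ -0.2  -1.7 -68.9] rotvec deg [-1.97 -0.1  -0.08]
shift in final tool axes [ -0.3   0.6 -68.9]
[-0.30582118  0.07376612 -0.13622933]
```

View pics/e_wrist.png

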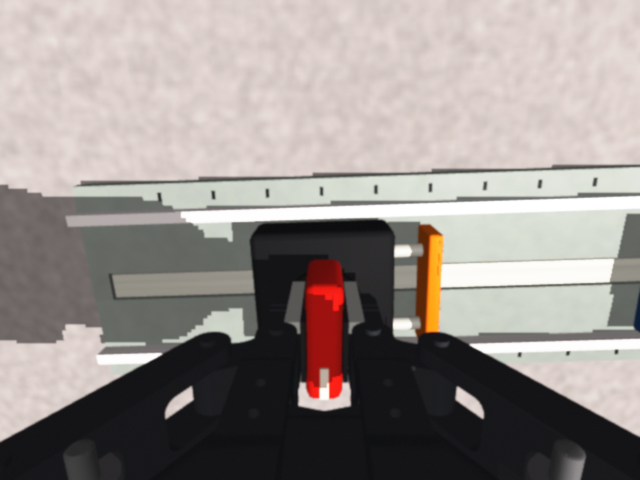

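Request:
carry_out --pt "0 0 -4 -1 0 0" --pt "0 -0.3 -10 -1 0 0" --pt "0 -0.3 -10 0 0 0" --pt "0 -0.3 -10 0 0 0" --pt "0 -0.3 -10 0 0 0" --pt "0 -0.3 -10 0 0 0" --pt "0 -0.3 -8 0 0 0" --pt "0 0 0 0 0 0"

```text
time: 8.6
eef_pos: [627.1, -124.3, 59.7]
eef_rot: [-1.227, 1.202, 1.229]
wrist_force: [-5.6, -1.5, 3.9]
grip_width: 12.0
```

Request:
carry_out --pt "0 0 -2 0 0 0" --pt "0 0 -2 0 0 0" --pt "0 0 0 0 0 0"

```text
time: 8.98
eef_pos: [627.1, -127.2, 59.7]
eef_rot: [-1.226, 1.201, 1.23]
wrist_force: [-5.8, 1.5, 3.8]
grip_width: 12.3
```

Request:
carry_out --pt "0 0 -2 0 0 0" --pt "0 0 -2 0 0 0" --pt "0 0 0 0 0 0"

```text
time: 9.35
eef_pos: [627.2, -130.2, 59.7]
eef_rot: [-1.225, 1.199, 1.231]
wrist_force: [-6.3, 3.6, 5.2]
grip_width: 12.1
```

Request:
carry_out --pt "0 0 -2 0 0 0" --pt "0 0 -2 0 0 0" --pt "0 0 0 0 0 0"

```text
time: 9.72
eef_pos: [627.2, -130.4, 59.6]
eef_rot: [-1.221, 1.192, 1.236]
wrist_force: [-5.2, 12.1, 7.3]
grip_width: 12.0
```

Request:
carry_out --pt "0 0 -2 0 0 0" --pt "0 0 0 0 0 0"

```text
time: 9.98
eef_pos: [627.2, -130.6, 59.6]
eef_rot: [-1.219, 1.188, 1.239]
wrist_force: [-5.4, 17.6, 8.6]
grip_width: 12.2
```

Request:
carry_out --pt "0 0 2 0 0 0" --pt "0 0 2 0 0 0" --pt "0 0 0 0 0 0"

```text
time: 10.35
eef_pos: [627.2, -130.3, 59.7]
eef_rot: [-1.224, 1.195, 1.234]
wrist_force: [-6.2, 6.8, 4.8]
grip_width: 11.9
```

Request:
carry_out --pt "0 0 0 0 0 0" --pt "0 0 0 0 0 0" --pt "0 0 0 0 0 0" --pt "-30 0 0 0 0 0" --pt "-50 0 0 0 0 0" --pt "-50 0 0 0 0 0" --pt "-50 0 0 0 0 0" --claw -1

```text
time: 11.22
eef_pos: [629.3, -132.7, 241.7]
eef_rot: [-1.229, 1.197, 1.227]
wrist_force: [0.8, 0.1, -0.8]
grip_width: 85.3
```

```bash
python3 - <<'E'
from h import *
plan(600,60,250,0.03)
E
```

```text
t 11.22 pos [ 629.3 -132.7  241.7] jaw 1.596 q [-0.31  0.31  0.    1.26 -0.   -0.33] w 85.3 F [ 0.8  0.1 -0.8]
shift in present tool axes [ -8.4  24.3 193.4] rotvec deg [8.974e+01 1.000e-02 7.000e-02]
shift in final tool axes [ -8.3 193.5 -23.5]
```

Request:
carry_out --pt "0 0 50 0 0 0" --pt "0 0 50 0 0 0" --pt "0 0 50 0 0 0" --pt "0 0 44 10 0 0" --pt "0 0 0 10 0 0" --pt "0 0 0 10 0 0" --pt "0 0 0 10 0 0" --pt "0 0 0 10 0 0"

```text
time: 12.22
eef_pos: [624.5, 61.4, 240.1]
eef_rot: [-0.562, 1.496, 0.561]
wrist_force: [0.1, -0.1, -0.5]
grip_width: 85.5
```

Request:
carry_out --pt "0 0 0 10 0 0" --pt "0 0 0 10 0 0" --pt "0 0 0 10 0 0" --pt "0 0 0 10 0 0" --pt "0 0 0 0 0 0" --pt "0 0 0 0 0 0"

```text
time: 12.98
eef_pos: [624.2, 61.5, 240.1]
eef_rot: [-0.022, 1.57, 0.022]
wrist_force: [0.2, -0.4, -0.6]
grip_width: 85.4
```

```bash
python3 - <<'E'
from h import *
plan(624,128,120,0.03)
p=vision.snapshot("wrist"); import pickle; pickle.dump(p,open("w2.pkl","wb"))
cv2.imwrite("pics/f_wrist.png",p["color"][:,:,::-1])
for l in ["spacer","block_1"]:
    for d in models.outline_of(p,l): print(l,round(d["confidence"],2),d["rect"])
E
```

```text
t 12.97 pos [624.2  61.5 240.1] jaw 0.028 q [-0.    0.29 -0.04  1.25 -0.    1.54] w 85.4 F [ 0.2 -0.4 -0.6]
shift in present tool axes [120.1  66.5   1.6] rotvec deg [-0.11  0.02  0.01]
shift in final tool axes [120.1  66.5   1.8]
spacer 0.91 [293.8, 0.0, 75.1, 40.1]
spacer 0.84 [434.7, 148.8, 82.4, 67.9]
spacer 0.6 [427.1, 3.1, 95.2, 95.7]
spacer 0.59 [288.0, 118.3, 72.3, 60.3]
block_1 0.97 [100.4, 141.7, 83.5, 66.9]
block_1 0.7 [89.9, 245.6, 76.9, 48.9]
block_1 0.65 [81.5, 44.6, 84.0, 71.8]
block_1 0.63 [121.7, 328.7, 27.9, 17.0]
block_1 0.55 [192.0, 380.8, 7.7, 8.9]
```

View pics/f_wrist.png

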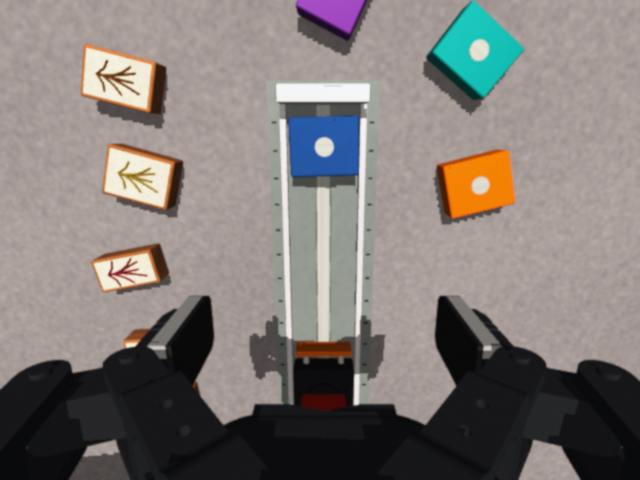

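```bash
python3 - <<'E'
from h import *
import pickle
p=pickle.load(open("w2.pkl","rb"))
im=p["color"][:,:,::-1]
z=cv2.resize(im[75:225,255:390],None,fx=4,fy=4,interpolation=cv2.INTER_CUBIC)
z2=cv2.resize(im[220:370,255:390],None,fx=4,fy=4,interpolation=cv2.INTER_CUBIC)
cv2.imwrite("pics/f_z1.png",z);cv2.imwrite("pics/f_z2.png",z2)
E
```

```text
(no output)
```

View pics/f_z1.png

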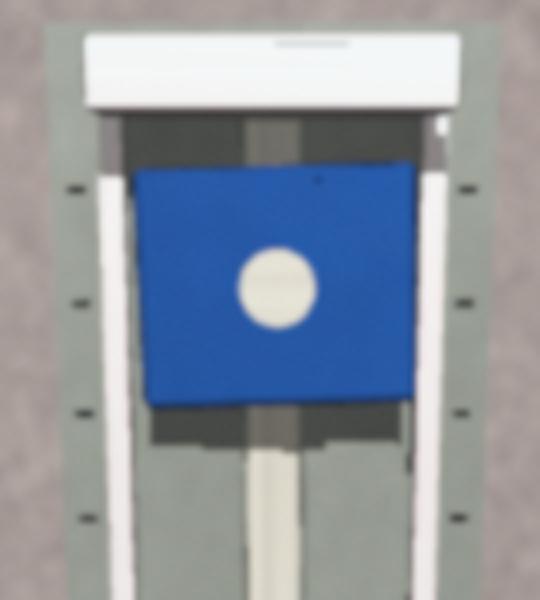

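View pics/f_z2.png

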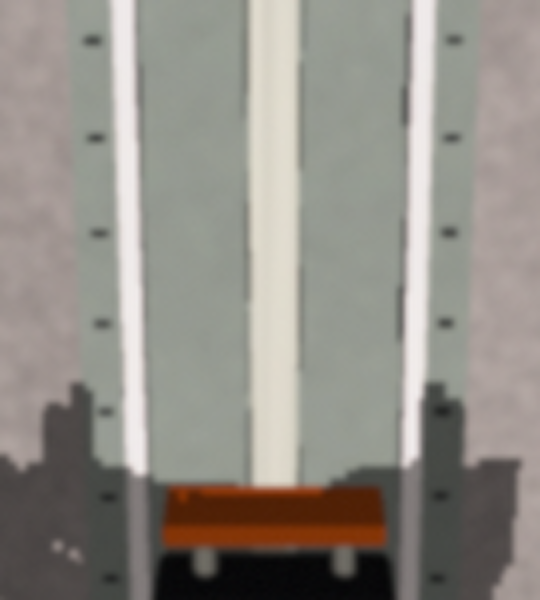

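```bash
python3 - <<'E'
from h import *
import pickle
p=pickle.load(open("w2.pkl","rb"))
f=lambda u,o:np.array(u)/4+np.array(o)-.4
a=(255,75);b=(255,220)
L=back(p,np.r_[f([[111,200],[433,200]],a),f([[135,450],[412,450]],b)],20);print(L.round(1))
far=L[:2].mean(0);near=L[2:].mean(0);print(far,near,"yaw",np.arctan2(*(far-near)[[1,0]])-np.pi/2, np.linalg.norm(L[0]-L[1]),np.linalg.norm(L[2]-L[3]))
S=back(p,np.r_[f([[272.5,130]],a),f([[274.5,450]],b)],11);print("strip",S.round(1),np.arctan2(*(S[0]-S[1])[[1,0]])-np.pi/2)
e=back(p,f([[86,106],[458,104]],a),42);print("stop",e.round(1), np.arctan2(*(e[1]-e[0])[[1,0]]))
q=back(p,f([[134,171],[413,163],[412,399],[149,406]],a),36);print(q.round(1),q.mean(0),np.arctan2(*(q[1]-q[0])[[1,0]]))
d=back(p,f([[278,288]],a),36);print(d)
E
```

```text
[[585.4 135.9  20. ]
 [656.1 137.9  20. ]
 [591.3 -67.9  20. ]
 [662.3 -65.8  20. ]]
[620.7488837  136.87929182  20.        ] [626.77067675 -66.82136366  20.        ] yaw 0.02955336489608773 70.73444614467729 71.0089339955302
strip [[620.4 152.   11. ]
 [627.2 -72.   11. ]] 0.03010474071197633
stop [[582.7 153.6  42. ]
 [657.9 156.1  42. ]] 0.03366504192179106
[[591.9 141.5  36. ]
 [650.  144.8  36. ]
 [652.3  96.1  36. ]
 [595.3  93.   36. ]] [622.37803039 118.84765619  36.        ] 0.05592860795413122
[[622.60096791 118.68402037  36.        ]]
```

Request:
carry_out --pt "0 28 0 -1.5 0 0" --pt "10 29 0.5 0 0 0" --pt "50 0 0 0 0 0" --pt "50 0 0 0 0 0" --pt "40 0 0 0 0 0" --pt "30 0 0 0 0 0" --pt "17 0 0 0 0 0" --pt "0 0 0 0 0 0"

```text
time: 14.12
eef_pos: [621.4, 118.6, 41.9]
eef_rot: [-0.041, 1.573, 0.041]
wrist_force: [-0.5, -0.3, -0.1]
grip_width: 85.3
```

```bash
python3 - <<'E'
from h import *
plan(622.5,118.8,38,0.055)
p=vision.snapshot("wrist")
cv2.imwrite("pics/g_wrist.png",p["color"][:,:,::-1])
E
```

```text
t 14.12 pos [621.4 118.6  41.9] jaw 0.052 q [ 0.09  0.46 -0.23  0.88 -0.    1.6 ] w 85.3 F [-0.5 -0.3 -0.1]
shift in present tool axes [3.9 0.2 1.2] rotvec deg [-0.15 -0.15  0.01]
shift in final tool axes [3.9 0.2 1.2]
```

View pics/g_wrist.png

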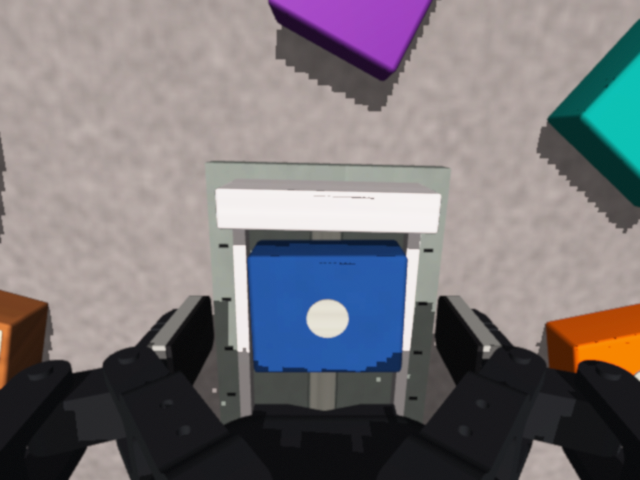

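Request:
carry_out --pt "4 0 1 0 0 0" --pt "0 0 0 0 0 0" --pt "0 0 0 0 0 0"

```text
time: 14.55
eef_pos: [623.9, 118.7, 39.8]
eef_rot: [-0.041, 1.569, 0.041]
wrist_force: [-0.0, 0.7, 0.2]
grip_width: 85.0
```

Request:
carry_out --pt "0 0 0 0 0 0" --pt "0 0 0 0 0 0" --pt "0 0 0 0 0 0" --pt "0 0 0 0 0 0" --claw 1

```text
time: 15.05
eef_pos: [624.0, 118.8, 39.8]
eef_rot: [-0.041, 1.569, 0.041]
wrist_force: [-0.4, -0.8, 5.2]
grip_width: 58.2
```

```bash
python3 - <<'E'
from h import *
plan(622.5,118.8,38,0.055)
p=vision.snapshot("wrist")
cv2.imwrite("pics/h_wrist.png",p["color"][:,:,::-1])
p=vision.snapshot("scene")
cv2.imwrite("pics/h_scene.png",cv2.resize(p["color"][200:350,300:500,::-1],None,fx=4,fy=4))
E
```

```text
t 15.05 pos [624.  118.8  39.8] jaw 0.052 q [ 0.09  0.47 -0.23  0.87 -0.    1.61] w 58.2 F [-0.4 -0.8  5.2]
shift in present tool axes [ 1.7  0.1 -1.5] rotvec deg [-0.17  0.08 -0.  ]
shift in final tool axes [ 1.8  0.1 -1.5]
```

View pics/h_wrist.png

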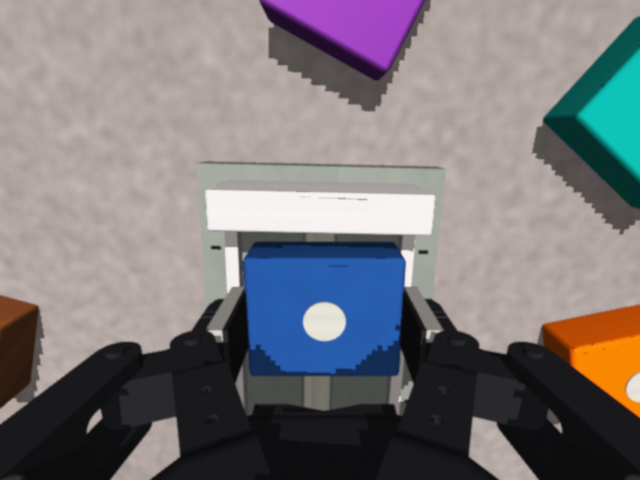

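View pics/h_scene.png

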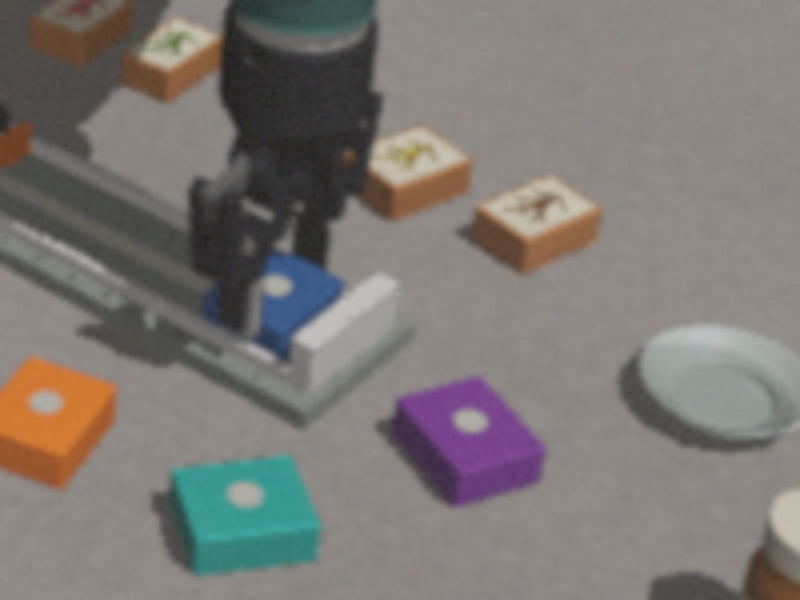

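Request:
carry_out --pt "-20 0 0 0 0 0" --pt "-40 0 0 0 0 0" --pt "-40 -20 -5 0 0 0" --pt "0 -45 -15 0 0 0" --pt "0 -55 -18 0 0 0" --pt "0 -55 -18 0 0 0" --pt "0 -55 -18 0 0 0" --pt "0 -55 -18 0 0 0"

```text
time: 16.15
eef_pos: [545.3, -172.2, 139.6]
eef_rot: [-0.041, 1.57, 0.041]
wrist_force: [0.5, -0.6, -0.5]
grip_width: 58.2
```

Request:
carry_out --pt "0 -55 -18 0 0 0" --pt "0 -55 -18 0 0 0" --pt "0 -40 -12 0 0 0" --pt "0 -16 -5 -1 0 0" --pt "0 0 0 0 0 0"

```text
time: 16.77
eef_pos: [501.4, -340.3, 139.3]
eef_rot: [-0.052, 1.57, 0.053]
wrist_force: [0.5, 0.5, -1.6]
grip_width: 58.0
```

```bash
python3 - <<'E'
from h import *
plan(502.5,-339,33,0.066)
p=vision.snapshot("wrist")
cv2.imwrite("pics/i_wrist.png",p["color"][:,:,::-1])
E
```

```text
t 16.77 pos [ 501.4 -340.3  139.3] jaw 0.067 q [-0.7   0.32 -0.21  1.04  0.    0.8 ] w 58.0 F [ 0.5  0.5 -1.6]
shift in present tool axes [106.3   1.2   1.2] rotvec deg [ 0.05  0.   -0.01]
shift in final tool axes [106.3   1.2   1.2]
```

View pics/i_wrist.png

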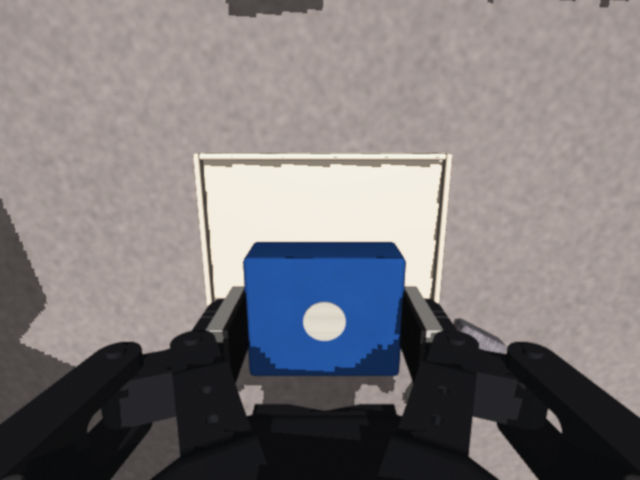

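Request:
carry_out --pt "40 0 0 0 0 0" --pt "35 0 0 0 0 0" --pt "20 0 0 0 0 0" --pt "7 0 0 0 0 0" --pt "2 0 0 0 0 0" --pt "0 0 0 0 0 0"

```text
time: 17.58
eef_pos: [502.8, -339.4, 36.1]
eef_rot: [-0.056, 1.569, 0.054]
wrist_force: [0.6, 0.7, -1.1]
grip_width: 57.8
```

Request:
carry_out --pt "2 0 0 0 0 0" --pt "2 0 0 0 0 0" --pt "0 0 0 0 0 0"

```text
time: 17.95
eef_pos: [502.4, -339.7, 31.8]
eef_rot: [-0.055, 1.569, 0.054]
wrist_force: [0.1, 1.0, 3.4]
grip_width: 58.1
```

Contact; release and rise to view the blocks.

Request:
carry_out --pt "0 0 0 0 0 0" --pt "0 0 0 0 0 0" --pt "0 0 0 0 0 0" --pt "-40 0 0 0 0 0" --pt "-60 0 0 0 0 0" --pt "-50 0 0 0 0 0" --pt "0 0 0 0 0 0" --claw -1

```text
time: 18.82
eef_pos: [505.0, -341.7, 186.7]
eef_rot: [-0.06, 1.562, 0.049]
wrist_force: [0.4, -0.1, 0.1]
grip_width: 85.4
```

```bash
python3 - <<'E'
from h import *
plan(460,-80,250,0.03)
p=vision.snapshot("wrist")
cv2.imwrite("pics/j_wrist.png",p["color"][:,:,::-1])
p=vision.snapshot("top")
cv2.imwrite("pics/j_top.png",p["color"][:,:,::-1])
E
```

```text
t 18.82 pos [ 505.  -341.7  186.7] jaw 0.07 q [-0.7   0.28 -0.16  1.12 -0.    0.8 ] w 85.4 F [ 0.4 -0.1  0.1]
shift in present tool axes [-65.5 263.7 -26.2] rotvec deg [2.27 0.46 0.43]
shift in final tool axes [-63.3 263.  -37.1]
```

View pics/j_wrist.png

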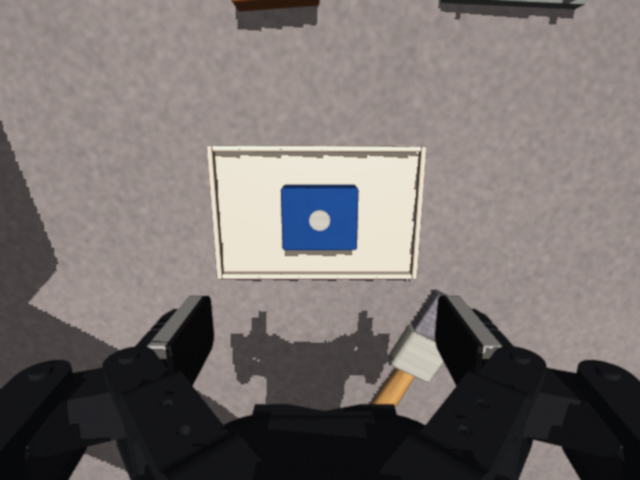

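View pics/j_top.png

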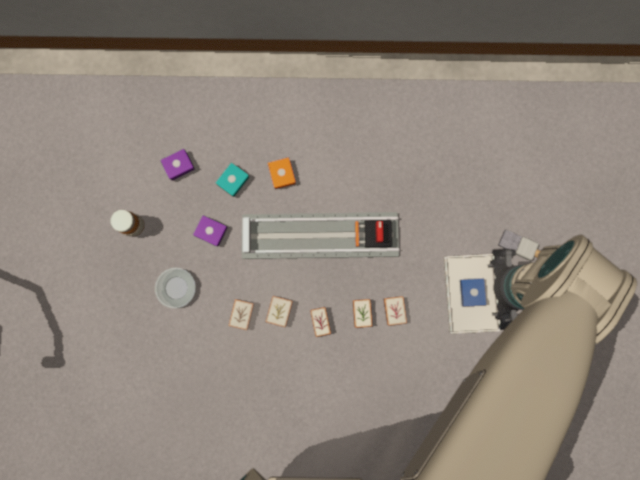

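Request:
carry_out --pt "-15 45 -10 2.3 0.4 0.4" --pt "-20 50 -10 0 0 0" --pt "-18 50 -10 0 0 0" --pt "0 47 -8 0 0 0" --pt "0 0 0 0 0 0" --pt "0 0 0 0 0 0"

```text
time: 19.68
eef_pos: [456.2, -149.1, 233.7]
eef_rot: [-0.018, 1.58, 0.029]
wrist_force: [-0.1, -0.4, 0.1]
grip_width: 85.3
```

```bash
cat >> h.py <<'E'
LEN={1:34,2:38,3:42,4:42,5:46}
def blocks(p,save=None):
    hsv=cv2.cvtColor(p["color"],cv2.COLOR_RGB2HSV).astype(int)
    im=p["color"][:,:,::-1].copy(); out=[]
    for d in models.outline_of(p,"block_1"):
        l,t,w,h=d["rect"]
        if d["confidence"]<.3 or w*h<500: continue
        m=np.zeros((480,640),bool)
        a,b,c,e=int(max(t-8,0)),int(t+h+8),int(max(l-8,0)),int(l+w+8)
        H=hsv[a:b,c:e]
        m[a:b,c:e]=((H[...,1]>80)&(H[...,2]>40))|((H[...,2]>222)&(H[...,1]<70))
        n,lab,stt,_=cv2.connectedComponentsWithStats(m.astype(np.uint8))
        if n<2: continue
        k=1+np.argmax(stt[1:,4]); hull=cv2.convexHull(np.argwhere(lab==k)[:,::-1].astype(np.int32))
        mm=np.zeros((480,640),np.uint8); cv2.fillConvexPoly(mm,hull,1)
        best=min(((fit(p,mm>0,[boxpts(-30,30,-L/2,L/2,0,24)],[-.3,0,.3]),L) for L in (34,38,42,46)),key=lambda r:r[0][1])
        v=best[0][0]; v[2]=(v[2]+np.pi/2)%np.pi-np.pi/2
        fr=np.array(cv2.mean(p["color"],((hsv[...,2]<200)*mm).astype(np.uint8))[:3]).round()
        print("conf",round(d["confidence"],2),"L",best[1],"xy",v[:2].round(1),"ang",v[2].round(3),"err",round(best[0][1],3),"rect",[int(q) for q in d["rect"]])
        q=proj(p,place(boxpts(-30,30,-best[1]/2,best[1]/2,24,24)[[0,2,6,4]],*v))
        cv2.polylines(im,[np.round(q).astype(np.int32)],True,(255,0,255),1)
        out.append((v,best))
    if save: cv2.imwrite(save,im)
    return out
E
python3 - <<'E'
from h import *
p=vision.snapshot("wrist")
blocks(p,"pics/k_wrist.png")
E
```

```text
conf 0.84 L 34 xy [433.   -4.8] ang 0.224 err 0.022 rect [265, 7, 78, 65]
conf 0.66 L 42 xy [ 459.5 -168.9] ang 0.139 err 0.023 rect [292, 205, 70, 51]
conf 0.64 L 38 xy [452.8 -96.2] ang 0.091 err 0.035 rect [287, 129, 70, 47]
```

View pics/k_wrist.png

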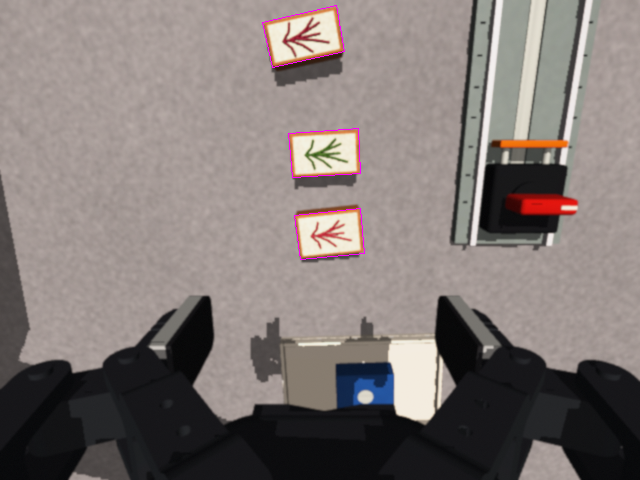

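```bash
python3 - <<'E'
from h import *
plan(459.5,-168.9,29.5,0.139)
E
```

```text
t 19.77 pos [ 456.8 -149.9  234.2] jaw 0.028 q [-0.45  0.04 -0.34  1.2   0.    1.09] w 85.6 F [-0.3 -1.2 -0.1]
shift in present tool axes [204.5 -20.6   4. ] rotvec deg [-6.34 -0.47 -0.45]
shift in final tool axes [ 2.047e+02 -1.920e+01  1.000e-01]
```

Request:
carry_out --pt "0 0 0 -6.3 -0.5 -0.5" --pt "40 -10 0 0 0 0" --pt "50 -9 0 0 0 0" --pt "45 0 0 0 0 0" --pt "40 0 0 0 0 0" --pt "20 0 0 0 0 0" --pt "10 0 0 0 0 0" --pt "0 0 0 0 0 0"

```text
time: 20.78
eef_pos: [459.7, -168.7, 29.7]
eef_rot: [-0.109, 1.567, 0.108]
wrist_force: [0.2, 0.8, -0.3]
grip_width: 85.5
```

Request:
carry_out --pt "0 0 0 0 0 0" --pt "0 0 0 0 0 0"

```text
time: 21.02
eef_pos: [460.9, -168.8, 31.3]
eef_rot: [-0.111, 1.564, 0.107]
wrist_force: [0.1, 0.4, 0.3]
grip_width: 85.2
```

```bash
python3 - <<'E'
from h import *
plan(459.5,-168.9,29,0.139)
p=vision.snapshot("wrist")
cv2.imwrite("pics/l_wrist.png",p["color"][:,:,::-1])
E
```

```text
t 21.02 pos [ 460.9 -168.8   31.3] jaw 0.139 q [-0.48  0.27 -0.57  0.73 -0.    0.95] w 85.2 F [0.1 0.4 0.3]
shift in present tool axes [ 2.3  0.1 -1.4] rotvec deg [0.01 0.22 0.17]
shift in final tool axes [ 2.3  0.1 -1.4]
```

View pics/l_wrist.png

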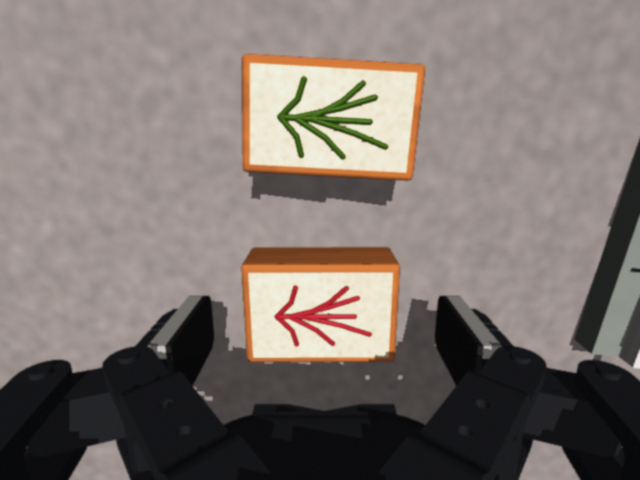

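Request:
carry_out --pt "2 0 -1 0 0 0" --pt "0 0 0 0 0 0" --pt "0 0 0 0 0 0" --pt "0 0 0 0 0 0" --pt "0 0 0 0 0 0" --pt "0 0 0 0 0 0" --claw 1

```text
time: 21.82
eef_pos: [459.3, -168.5, 28.8]
eef_rot: [-0.111, 1.565, 0.108]
wrist_force: [-1.0, 1.5, 5.6]
grip_width: 58.1
```

```bash
python3 - <<'E'
from h import *
plan(626.3,-46.5,110,0.03)
p=vision.snapshot("wrist")
cv2.imwrite("pics/m_wrist.png",p["color"][:,:,::-1])
E
```

```text
t 21.82 pos [ 459.3 -168.5   28.8] jaw 0.139 q [-0.48  0.27 -0.57  0.73 -0.    0.95] w 58.1 F [-1.   1.5  5.6]
shift in present tool axes [-80.9  97.5 182.6] rotvec deg [6.27 0.15 0.11]
shift in final tool axes [-81.2 117.  170.6]
```

View pics/m_wrist.png

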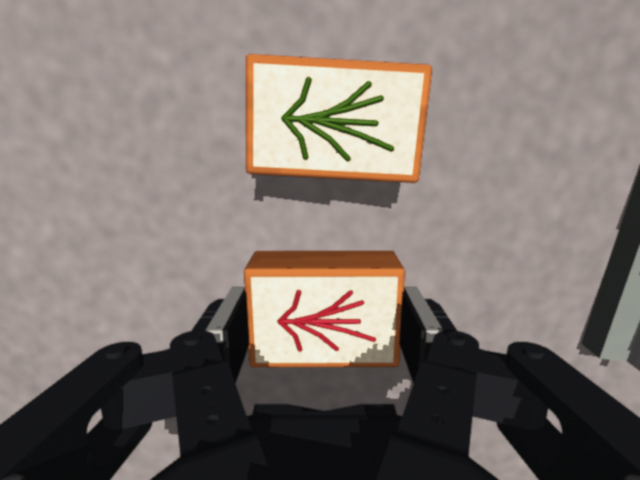

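Request:
carry_out --pt "-30 0 0 0 0 0" --pt "-51 0 0 6.3 0 0" --pt "0 23 34 0 0 0" --pt "0 24 34 0 0 0" --pt "0 24 34 0 0 0" --pt "0 23 34 0 0 0" --pt "0 23 34 0 0 0" --pt "0 0 0 0 0 0"

```text
time: 22.88
eef_pos: [627.3, -44.7, 108.9]
eef_rot: [-0.026, 1.567, 0.024]
wrist_force: [-0.5, -0.5, -0.9]
grip_width: 58.2
```

```bash
python3 - <<'E'
from h import *
plan(626.3,-46.5,41.5,0.03)
p=vision.snapshot("wrist")
cv2.imwrite("pics/n_wrist.png",p["color"][:,:,::-1])
E
```

```text
t 22.88 pos [627.3 -44.7 108.9] jaw 0.032 q [-0.17  0.38 -0.19  0.99 -0.    1.36] w 58.2 F [-0.5 -0.5 -0.9]
shift in present tool axes [67.4 -1.6 -1.2] rotvec deg [0.13 0.18 0.07]
shift in final tool axes [67.4 -1.7 -1. ]
```

View pics/n_wrist.png

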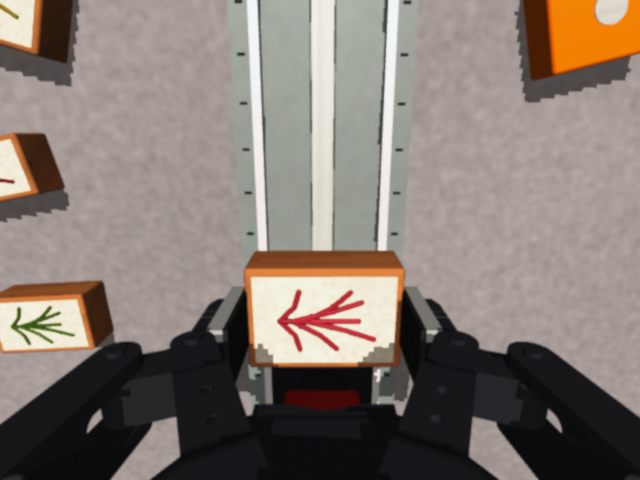

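Request:
carry_out --pt "25 -1.5 -1 0 0 0" --pt "25 0 0 0 0 0" --pt "12 0 0 0 0 0" --pt "2 0 0 0 0 0" --pt "0 0 0 0 0 0" --pt "0 0 0 0 0 0"

```text
time: 23.68
eef_pos: [621.8, -48.4, 47.8]
eef_rot: [-0.024, 1.573, 0.021]
wrist_force: [-7.3, 0.6, 15.3]
grip_width: 58.3
```

Request:
carry_out --pt "2 0 0 0 0 0" --pt "0 0 0 0 0 0" --pt "0 0 0 0 0 0"

```text
time: 24.05
eef_pos: [621.8, -48.4, 47.6]
eef_rot: [-0.024, 1.573, 0.021]
wrist_force: [-10.1, 0.5, 24.5]
grip_width: 58.0
```

```bash
python3 - <<'E'
from h import *
plan(626.3,-46.5,41.5,0.03)
p=vision.snapshot("wrist")
cv2.imwrite("pics/n2_wrist.png",p["color"][:,:,::-1])
p=vision.snapshot("scene")
cv2.imwrite("pics/n2_scene.png",cv2.resize(p["color"][180:330,230:430,::-1],None,fx=4,fy=4))
E
```

```text
t 24.05 pos [621.8 -48.4  47.6] jaw 0.028 q [-0.18  0.44 -0.25  0.88 -0.    1.36] w 58.0 F [-10.1   0.5  24.5]
shift in present tool axes [6.1 1.8 4.6] rotvec deg [-0.09 -0.13  0.1 ]
shift in final tool axes [6.1 1.8 4.6]
```

View pics/n2_wrist.png

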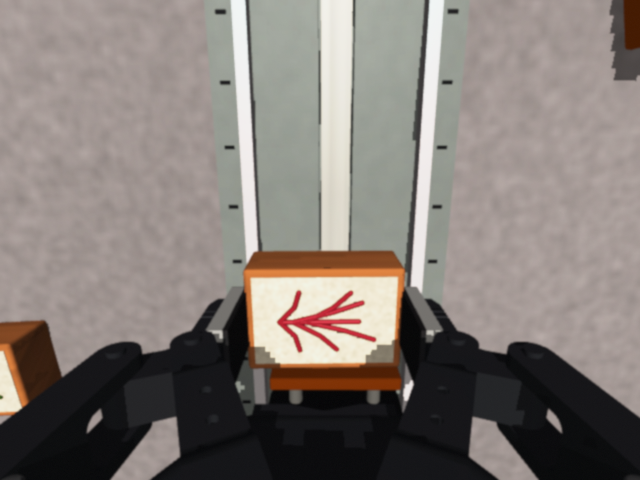

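View pics/n2_scene.png

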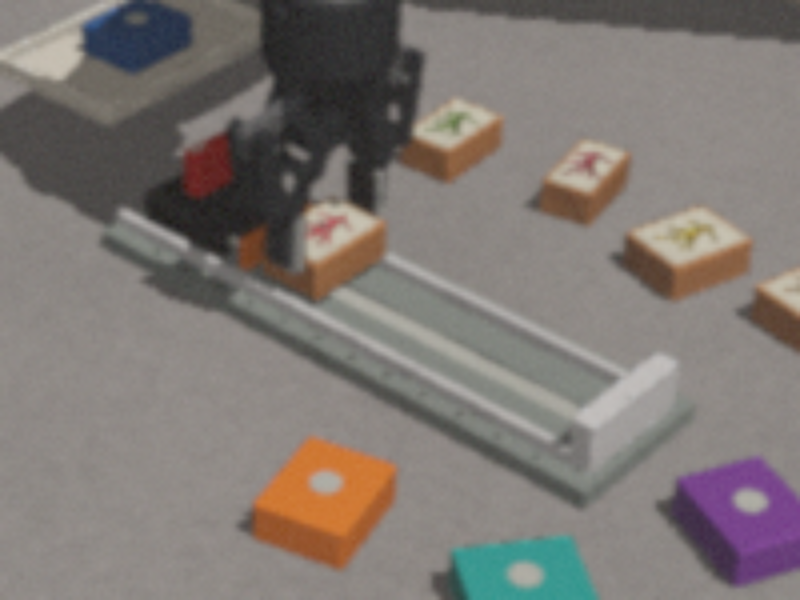

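Request:
carry_out --pt "-6 0 0 0 0 0" --pt "0 1 3 0 0 0" --pt "0 0 0 0 0 0" --pt "0 0 0 0 0 0"

```text
time: 24.65
eef_pos: [627.0, -46.9, 48.7]
eef_rot: [-0.024, 1.57, 0.022]
wrist_force: [0.5, 0.5, -1.5]
grip_width: 58.3
```

Request:
carry_out --pt "3 0 -0.5 0 0 0" --pt "2 0 0 0 0 0" --pt "0 0 0 0 0 0" --pt "0 0 0 0 0 0"

```text
time: 25.15
eef_pos: [626.9, -46.9, 44.4]
eef_rot: [-0.024, 1.569, 0.022]
wrist_force: [-0.9, 0.7, -1.6]
grip_width: 58.1
```

Request:
carry_out --pt "2 0 0 0 0 0" --pt "0 0 0 0 0 0"

```text
time: 25.4
eef_pos: [626.8, -46.9, 42.3]
eef_rot: [-0.024, 1.569, 0.022]
wrist_force: [-0.3, -0.3, -1.3]
grip_width: 57.9
```

Request:
carry_out --pt "2 0 0 0 0 0" --pt "0 0 0 0 0 0"

```text
time: 25.65
eef_pos: [627.1, -46.9, 40.9]
eef_rot: [-0.024, 1.568, 0.022]
wrist_force: [-1.2, 0.2, 2.5]
grip_width: 58.4
```

Request:
carry_out --pt "0 0 0 0 0 0" --pt "0 0 0 0 0 0" --pt "0 0 0 0 0 0" --pt "-30 0 0 0 0 0" --pt "-50 0 0 0 0 0" --pt "-50 0 0 0 0 0" --pt "-30 0 -40 0 0 0" --pt "0 0 -50 0 0 0" --claw -1

```text
time: 26.65
eef_pos: [539.0, -50.0, 204.0]
eef_rot: [-0.026, 1.561, 0.021]
wrist_force: [0.7, -0.4, 0.4]
grip_width: 85.5
```

Request:
carry_out --pt "0 0 -50 0 0 0" --pt "0 0 -25 0 0 0" --pt "0 0 0 0 0 0" --pt "0 0 0 0 0 0"

```text
time: 27.15
eef_pos: [462.8, -51.7, 200.5]
eef_rot: [-0.024, 1.567, 0.022]
wrist_force: [0.1, 0.6, 0.2]
grip_width: 85.3
```

```bash
python3 - <<'E'
from h import *
p=vision.snapshot("wrist")
blocks(p,"pics/o_wrist.png")
plan(452.8,-96.2,29,.09)
E
```

```text
conf 0.85 L 46 xy [454.5  86.2] ang -0.251 err 0.016 rect [267, 0, 97, 79]
conf 0.78 L 38 xy [453.  -96.5] ang 0.084 err 0.022 rect [274, 241, 69, 49]
conf 0.64 L 34 xy [433.3  -4.5] ang 0.223 err 0.03 rect [245, 129, 83, 59]
conf 0.64 L 46 xy [633.5 -48.2] ang 0.104 err 0.111 rect [477, 189, 94, 56]
t 27.25 pos [463.  -51.7 200.3] jaw 0.029 q [-0.25  0.02 -0.43  1.11 -0.    1.29] w 85.5 F [-0.1  0.8  0.2]
shift in present tool axes [171.4 -43.9 -12. ] rotvec deg [-3.47  0.18  0.1 ]
shift in final tool axes [171.3 -43.4 -14.1]
```

View pics/o_wrist.png

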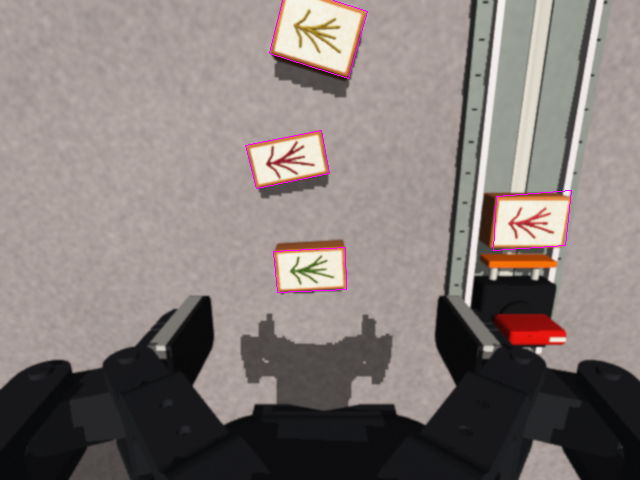

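Request:
carry_out --pt "0 -22 -7 -3.4 0 0" --pt "10 -22 -7 0 0 0" --pt "35 0 0 0 0 0" --pt "35 0 0 0 0 0" --pt "35 0 0 0 0 0" --pt "35 0 0 0 0 0" --pt "18 0 0 0 0 0" --pt "0 0 0 0 0 0"

```text
time: 28.25
eef_pos: [450.0, -96.1, 30.5]
eef_rot: [-0.07, 1.571, 0.07]
wrist_force: [0.4, 0.3, 0.4]
grip_width: 85.5
```

Request:
carry_out --pt "0 0 0 0 0 0" --pt "0 0 0 0 0 0"

```text
time: 28.5
eef_pos: [452.0, -96.9, 33.2]
eef_rot: [-0.072, 1.565, 0.068]
wrist_force: [-0.5, 0.2, 0.0]
grip_width: 85.8
```

```bash
python3 - <<'E'
from h import *
plan(453,-96.5,29,0.087)
p=vision.snapshot("wrist")
cv2.imwrite("pics/p_wrist.png",p["color"][:,:,::-1])
E
```

```text
t 28.5 pos [452.  -96.9  33.2] jaw 0.089 q [-0.35  0.22 -0.62  0.72 -0.    1.13] w 85.8 F [-0.5  0.2  0. ]
shift in present tool axes [4.2 0.4 1. ] rotvec deg [0.1  0.24 0.15]
shift in final tool axes [4.2 0.4 1. ]
```

View pics/p_wrist.png

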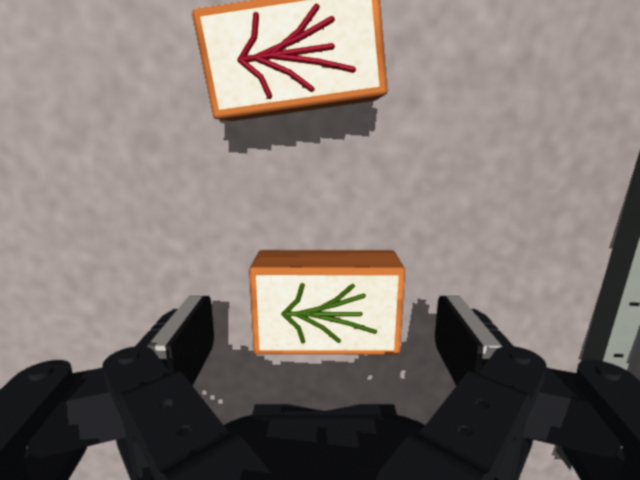

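Request:
carry_out --pt "4 0 1 0 0 0" --pt "0 0 0 0 0 0" --pt "0 0 0 0 0 0"

```text
time: 28.92
eef_pos: [451.6, -96.4, 28.2]
eef_rot: [-0.071, 1.568, 0.069]
wrist_force: [0.6, 0.3, 0.5]
grip_width: 85.2
```

Request:
carry_out --pt "0 0 0 0 0 0" --pt "0 0 0 0 0 0" --pt "0 0 0 0 0 0" --pt "0 0 0 0 0 0" --pt "0 0 0 0 0 0" --claw 1

```text
time: 29.55
eef_pos: [452.1, -96.6, 28.7]
eef_rot: [-0.071, 1.567, 0.068]
wrist_force: [-0.0, -0.4, 5.9]
grip_width: 57.9
```

```bash
python3 - <<'E'
from h import *
plan(625.4,-2.5,110,0.03)
E
```

```text
t 29.55 pos [452.1 -96.6  28.7] jaw 0.089 q [-0.35  0.23 -0.63  0.71 -0.    1.13] w 57.9 F [-0.  -0.4  5.9]
shift in present tool axes [-81.   78.2 181.1] rotvec deg [3.36 0.17 0.1 ]
shift in final tool axes [-81.3  88.8 176. ]
```

Request:
carry_out --pt "-30 0 0 0 0 0" --pt "-51 0 0 3.4 0 0" --pt "0 18 35 0 0 0" --pt "0 18 35 0 0 0" --pt "0 18 35 0 0 0" --pt "0 18 36 0 0 0" --pt "0 17 35 0 0 0" --pt "0 0 0 0 0 0"

```text
time: 30.55
eef_pos: [627.0, -1.0, 108.8]
eef_rot: [-0.026, 1.567, 0.024]
wrist_force: [-0.5, -0.2, -2.0]
grip_width: 58.0
```

Request:
carry_out --pt "20 0 0 0 0 0" --pt "20 0 0 0 0 0" --pt "10 0 0 0 0 0" --pt "0 0 0 0 0 0" --pt "0 0 0 0 0 0" --pt "0 0 0 0 0 0"

```text
time: 31.3
eef_pos: [625.6, -2.4, 60.4]
eef_rot: [-0.024, 1.567, 0.022]
wrist_force: [-0.4, 0.3, -1.0]
grip_width: 58.2
```

```bash
python3 - <<'E'
from h import *
plan(625.4,-2.5,41,0.03)
p=vision.snapshot("wrist")
cv2.imwrite("pics/q_wrist.png",p["color"][:,:,::-1])
E
```

```text
t 31.3 pos [625.6  -2.4  60.4] jaw 0.029 q [-0.11  0.43 -0.24  0.9  -0.    1.43] w 58.2 F [-0.4  0.3 -1. ]
shift in present tool axes [19.4 -0.1 -0.3] rotvec deg [-0.04  0.22  0.09]
shift in final tool axes [19.4 -0.1 -0.2]
```

View pics/q_wrist.png

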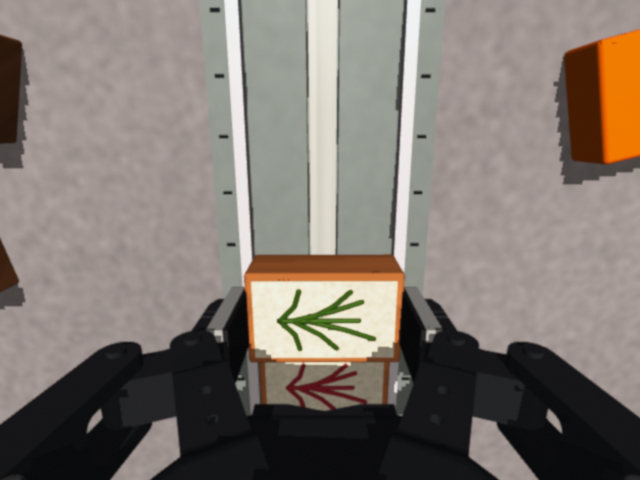

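Request:
carry_out --pt "8 0 0 0 0 0" --pt "5 0 0 0 0 0" --pt "3 0 0 0 0 0" --pt "2 0 0 0 0 0" --pt "0 0 0 0 0 0" --pt "0 0 0 0 0 0"

```text
time: 32.1
eef_pos: [625.0, -2.3, 41.5]
eef_rot: [-0.024, 1.568, 0.022]
wrist_force: [0.7, -0.5, -1.3]
grip_width: 58.1
```

Request:
carry_out --pt "2 0 0 0 0 0" --pt "0 0 0 0 0 0"

```text
time: 32.35
eef_pos: [625.4, -2.3, 40.7]
eef_rot: [-0.024, 1.568, 0.022]
wrist_force: [-2.8, -0.7, 6.2]
grip_width: 57.6
```

Request:
carry_out --pt "0 0 0 0 0 0" --pt "0 0 0 0 0 0" --pt "0 0 0 0 0 0" --pt "-30 0 0 0 0 0" --pt "-50 0 0 0 0 0" --pt "-50 0 0 0 0 0" --pt "-30 0 -40 0 0 0" --pt "0 0 -50 0 0 0" --claw -1

```text
time: 33.35
eef_pos: [537.1, -5.1, 202.8]
eef_rot: [-0.025, 1.561, 0.021]
wrist_force: [0.6, 0.4, 0.6]
grip_width: 85.3
```

Request:
carry_out --pt "0 0 -50 0 0 0" --pt "0 0 -35 0 0 0" --pt "0 0 0 0 0 0" --pt "0 0 0 0 0 0" --pt "0 0 0 0 0 0"

```text
time: 33.98
eef_pos: [451.0, -7.3, 199.3]
eef_rot: [-0.024, 1.567, 0.022]
wrist_force: [0.4, -1.1, 0.6]
grip_width: 85.4
```

```bash
python3 - <<'E'
from h import *
p=vision.snapshot("wrist")
blocks(p,"pics/r_wrist.png")
plan(433.3,-4.5,29,.223)
E
```

```text
conf 0.94 L 46 xy [632.3  -5.2] ang 0.1 err 0.082 rect [490, 193, 94, 51]
conf 0.93 L 46 xy [454.2  86.3] ang -0.246 err 0.018 rect [282, 54, 95, 83]
conf 0.92 L 34 xy [433.4  -4.6] ang 0.227 err 0.02 rect [262, 186, 78, 59]
conf 0.78 L 42 xy [484.2 165.8] ang -0.214 err 0.028 rect [330, 0, 85, 30]
conf 0.66 L 46 xy [633.9 -47. ] ang 0.056 err 0.093 rect [486, 245, 87, 48]
t 34.08 pos [450.7  -7.3 199.1] jaw 0.029 q [-0.16 -0.   -0.46  1.11 -0.    1.38] w 85.5 F [-0.5  0.3 -0.1]
shift in present tool axes [170.    3.5 -17.7] rotvec deg [-11.09   0.13   0.09]
shift in final tool axes [170.1   6.5 -16.4]
```

View pics/r_wrist.png

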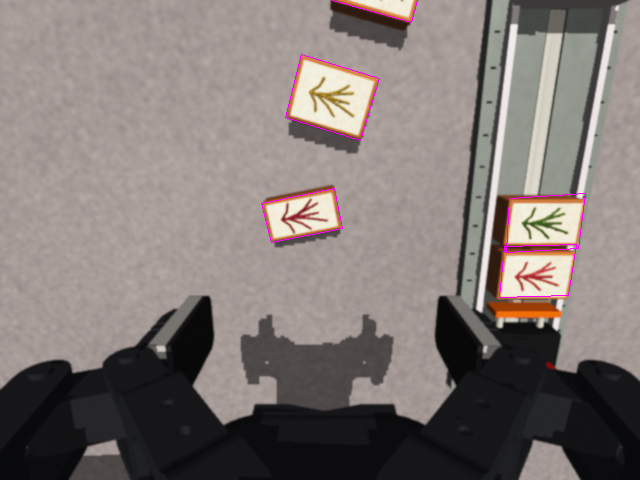

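Request:
carry_out --pt "0 0 0 -5.6 0 0" --pt "0 0 0 -5.6 0 0" --pt "25 3 -8 0 0 0" --pt "35 3.5 -8 0 0 0" --pt "35 0 0 0 0 0" --pt "35 0 0 0 0 0" --pt "25 0 0 0 0 0" --pt "10 0 0 0 0 0"

```text
time: 35.08
eef_pos: [432.2, -4.4, 32.4]
eef_rot: [-0.177, 1.564, 0.176]
wrist_force: [-1.2, 0.5, 0.9]
grip_width: 85.5
```

Request:
carry_out --pt "0 0 0 0 0 0" --pt "0 0 0 0 0 0" --pt "0 0 0 0 0 0"

```text
time: 35.45
eef_pos: [434.1, -4.8, 35.0]
eef_rot: [-0.178, 1.559, 0.175]
wrist_force: [1.0, -0.2, -0.4]
grip_width: 85.0
```

```bash
python3 - <<'E'
from h import *
plan(433.3,-4.5,29,0.225)
p=vision.snapshot("wrist")
cv2.imwrite("pics/s_wrist.png",p["color"][:,:,::-1])
E
```

```text
t 35.45 pos [434.1  -4.8  35. ] jaw 0.225 q [-0.16  0.17 -0.68  0.71 -0.    1.19] w 85.0 F [ 1.  -0.2 -0.4]
shift in present tool axes [ 6.   0.5 -0.8] rotvec deg [-0.01  0.23  0.15]
shift in final tool axes [ 6.   0.5 -0.7]
```

View pics/s_wrist.png

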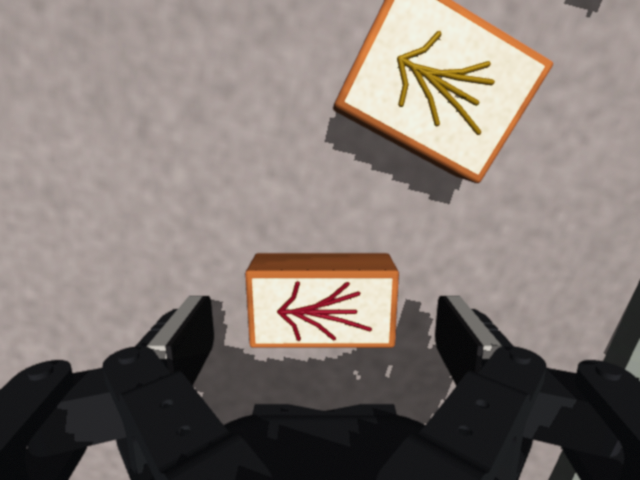

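Request:
carry_out --pt "6 0.3 -0.7 0 0 0" --pt "0 0 0 0 0 0" --pt "0 0 0 0 0 0"

```text
time: 35.88
eef_pos: [432.0, -4.5, 27.9]
eef_rot: [-0.178, 1.562, 0.175]
wrist_force: [-0.4, 0.5, 0.5]
grip_width: 85.7
```

Request:
carry_out --pt "0 0 0 0 0 0" --pt "0 0 0 0 0 0" --pt "0 0 0 0 0 0" --pt "0 0 0 0 0 0" --pt "0 0 0 0 0 0" --claw 1

```text
time: 36.5
eef_pos: [432.7, -4.6, 28.5]
eef_rot: [-0.178, 1.561, 0.175]
wrist_force: [-0.8, 0.3, 5.3]
grip_width: 58.1
```

```bash
python3 - <<'E'
from h import *
plan(624.2,37.5,110,0.03)
E
```

```text
t 36.5 pos [432.7  -4.6  28.5] jaw 0.225 q [-0.16  0.18 -0.69  0.7  -0.    1.19] w 58.1 F [-0.8  0.3  5.3]
shift in present tool axes [-81.   -1.9 196.3] rotvec deg [11.16  0.16  0.1 ]
shift in final tool axes [-81.5  36.3 192.7]
```

Request:
carry_out --pt "-30 0 0 0 0 0" --pt "-51 0 0 5.6 0 0" --pt "0 0 0 5.6 0 0" --pt "0 7 40 0 0 0" --pt "0 8 40 0 0 0" --pt "0 7 40 0 0 0" --pt "0 7 40 0 0 0" --pt "0 7 33 0 0 0"

```text
time: 37.5
eef_pos: [625.1, 37.6, 108.6]
eef_rot: [-0.024, 1.569, 0.022]
wrist_force: [0.3, -0.5, -1.3]
grip_width: 57.9
```

Request:
carry_out --pt "0 0 0 0 0 0" --pt "20 0 0 0 0 0" --pt "20 0 0 0 0 0" --pt "8 0 0 0 0 0" --pt "0 0 0 0 0 0" --pt "0 0 0 0 0 0" --pt "0 0 0 0 0 0"

```text
time: 38.38
eef_pos: [624.7, 37.1, 62.3]
eef_rot: [-0.024, 1.567, 0.022]
wrist_force: [-0.8, -0.1, 0.2]
grip_width: 58.2
```

```bash
python3 - <<'E'
from h import *
plan(624.2,37.5,41,0.03)
p=vision.snapshot("wrist")
cv2.imwrite("pics/t_wrist.png",p["color"][:,:,::-1])
E
```

```text
t 38.38 pos [624.7  37.1  62.3] jaw 0.029 q [-0.04  0.43 -0.24  0.9  -0.    1.5 ] w 58.2 F [-0.8 -0.1  0.2]
shift in present tool axes [21.3  0.4 -0.6] rotvec deg [-0.04  0.22  0.09]
shift in final tool axes [21.3  0.4 -0.5]
```

View pics/t_wrist.png

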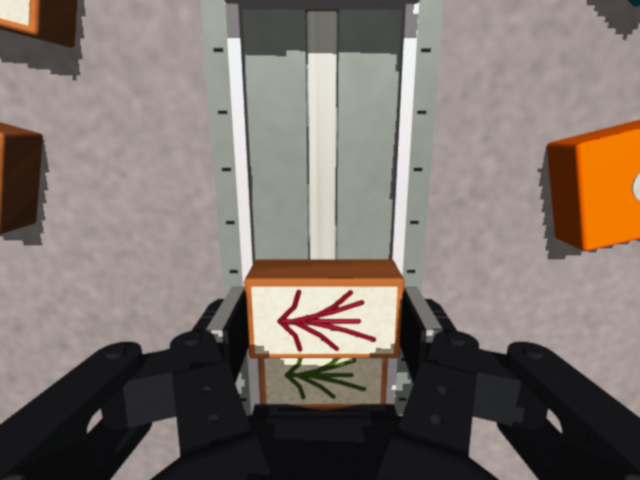

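Request:
carry_out --pt "9 0.6 -0.3 0 0 0" --pt "6 0 0 0 0 0" --pt "3 0 0 0 0 0" --pt "2 0 0 0 0 0" --pt "0 0 0 0 0 0" --pt "0 0 0 0 0 0"

```text
time: 39.17
eef_pos: [624.0, 37.7, 41.5]
eef_rot: [-0.024, 1.568, 0.022]
wrist_force: [0.4, -0.6, -1.3]
grip_width: 58.3
```

Request:
carry_out --pt "2 0 0 0 0 0" --pt "0 0 0 0 0 0"

```text
time: 39.42
eef_pos: [624.2, 37.7, 40.6]
eef_rot: [-0.024, 1.568, 0.022]
wrist_force: [-0.6, 0.9, 5.1]
grip_width: 57.9
```

Placed. Release, go look for the remaining two.

Request:
carry_out --pt "0 0 0 0 0 0" --pt "0 0 0 0 0 0" --pt "0 0 0 0 0 0" --pt "-30 0 0 0 0 0" --pt "-50 0 0 0 0 0" --pt "-50 0 0 0 0 0" --pt "-30 15 -40 0 0 0" --pt "0 20 -45 0 0 0" --claw -1

```text
time: 40.42
eef_pos: [539.6, 70.5, 202.7]
eef_rot: [-0.023, 1.561, 0.021]
wrist_force: [-0.5, -0.1, 0.5]
grip_width: 85.5
```

Request:
carry_out --pt "0 20 -40 0 0 0" --pt "0 0 -30 0 0 0" --pt "0 0 0 0 0 0" --pt "0 0 0 0 0 0" --pt "0 0 0 0 0 0"

```text
time: 41.05
eef_pos: [468.0, 88.3, 199.1]
eef_rot: [-0.024, 1.568, 0.022]
wrist_force: [0.4, -0.1, -0.1]
grip_width: 85.1
```

```bash
python3 - <<'E'
from h import *
p=vision.snapshot("wrist")
blocks(p,"pics/u_wrist.png")
plan(454.2,86.3,29,-.247)
E
```

```text
conf 0.92 L 42 xy [484.3 165.8] ang -0.215 err 0.024 rect [305, 84, 88, 73]
conf 0.84 L 42 xy [631.3  29.1] ang 0.028 err 0.049 rect [464, 259, 84, 49]
conf 0.77 L 46 xy [454.2  86.4] ang -0.247 err 0.017 rect [260, 179, 89, 74]
conf 0.71 L 42 xy [639.    7.6] ang -0.644 err 0.279 rect [463, 300, 78, 47]
t 41.15 pos [467.8  88.2 199. ] jaw 0.029 q [ 0.05  0.05 -0.41  1.11 -0.    1.59] w 85.1 F [-0.6 -0.7 -0.4]
shift in present tool axes [169.9  -1.3 -14.1] rotvec deg [15.81  0.15  0.06]
shift in final tool axes [170.   -5.2 -12.7]
```

View pics/u_wrist.png

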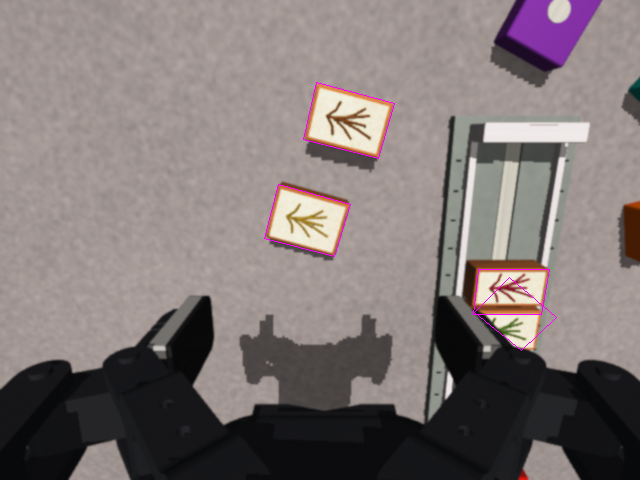

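Request:
carry_out --pt "0 0 0 8 0 0" --pt "0 0 0 7.8 0 0" --pt "25 -2.5 -6 0 0 0" --pt "35 -2.7 -6.7 0 0 0" --pt "35 0 0 0 0 0" --pt "35 0 0 0 0 0" --pt "25 0 0 0 0 0" --pt "15 0 0 0 0 0"

```text
time: 42.15
eef_pos: [453.3, 86.1, 27.5]
eef_rot: [0.193, 1.562, -0.195]
wrist_force: [-0.3, 0.1, -0.4]
grip_width: 85.4
```

Request:
carry_out --pt "0 0 0 0 0 0" --pt "0 0 0 0 0 0" --pt "0 0 0 0 0 0"

```text
time: 42.52
eef_pos: [454.8, 86.3, 30.0]
eef_rot: [0.193, 1.557, -0.194]
wrist_force: [-0.8, 0.5, -0.4]
grip_width: 85.5
```

```bash
python3 - <<'E'
from h import *
plan(454.2,86.3,29,-.247)
p=vision.snapshot("wrist")
cv2.imwrite("pics/v_wrist.png",p["color"][:,:,::-1])
E
```

```text
t 42.52 pos [454.8  86.3  30. ] jaw -0.246 q [ 0.05  0.23 -0.63  0.71 -0.    1.87] w 85.5 F [-0.8  0.5 -0.4]
shift in present tool axes [ 1.  -0.1 -0.6] rotvec deg [0.03 0.27 0.  ]
shift in final tool axes [ 1.  -0.1 -0.6]
```

View pics/v_wrist.png

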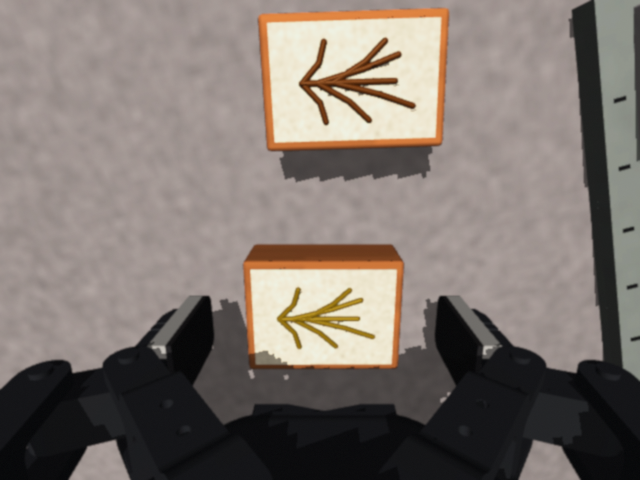

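Request:
carry_out --pt "1 0 0 0 0 0" --pt "0 0 0 0 0 0" --pt "0 0 0 0 0 0" --pt "0 0 0 0 0 0" --pt "0 0 0 0 0 0" --pt "0 0 0 0 0 0" --claw 1

```text
time: 43.32
eef_pos: [454.2, 86.3, 28.7]
eef_rot: [0.193, 1.559, -0.194]
wrist_force: [-0.9, 0.0, 4.5]
grip_width: 58.4
```

```bash
python3 - <<'E'
from h import *
plan(622.8,81.5,110,0.03)
E
```

```text
t 43.33 pos [454.2  86.3  28.7] jaw -0.246 q [ 0.05  0.23 -0.63  0.71 -0.    1.87] w 58.4 F [-0.9  0.   4.5]
shift in present tool axes [-80.7  36.4 164.9] rotvec deg [-15.83   0.19   0.05]
shift in final tool axes [-81.3  -9.8 168.4]
```

Request:
carry_out --pt "-30 0 0 0 0 0" --pt "-51 0 0 -8 0 0" --pt "0 0 0 -7.8 0 0" --pt "0 -2 34 0 0 0" --pt "0 -2 34 0 0 0" --pt "0 -2 34 0 0 0" --pt "0 -2 34 0 0 0" --pt "0 -2 33 0 0 0"

```text
time: 44.32
eef_pos: [623.3, 81.2, 108.7]
eef_rot: [-0.024, 1.57, 0.022]
wrist_force: [1.2, -0.3, -1.1]
grip_width: 58.1
```

Request:
carry_out --pt "0 0 0 0 0 0" --pt "20 0 0 0 0 0" --pt "20 0 0 0 0 0" --pt "8 0 0 0 0 0" --pt "0 0 0 0 0 0" --pt "0 0 0 0 0 0" --pt "0 0 0 0 0 0"

```text
time: 45.2
eef_pos: [623.5, 81.2, 62.3]
eef_rot: [-0.024, 1.567, 0.022]
wrist_force: [-0.3, 0.0, -0.8]
grip_width: 58.1
```

```bash
python3 - <<'E'
from h import *
plan(622.8,81.5,41,0.03)
p=vision.snapshot("wrist")
cv2.imwrite("pics/w_wrist.png",p["color"][:,:,::-1])
E
```

```text
t 45.2 pos [623.5  81.2  62.3] jaw 0.029 q [ 0.03  0.43 -0.23  0.9  -0.    1.57] w 58.1 F [-0.3  0.  -0.8]
shift in present tool axes [21.3  0.3 -0.8] rotvec deg [-0.04  0.22  0.08]
shift in final tool axes [21.3  0.3 -0.7]
```

View pics/w_wrist.png

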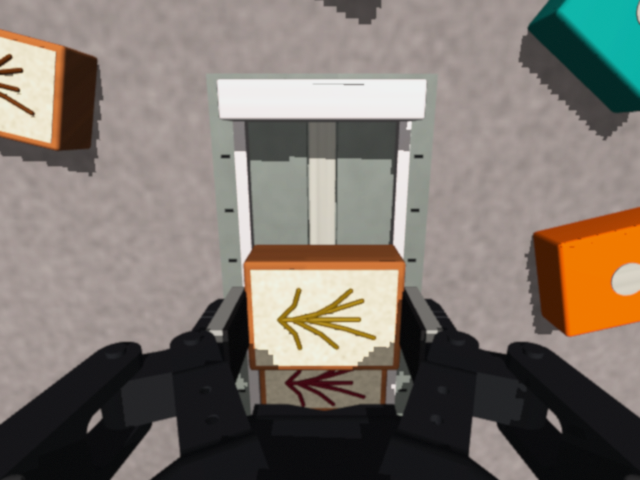

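Request:
carry_out --pt "9 0.3 -0.4 0 0 0" --pt "6 0 0 0 0 0" --pt "3 0 0 0 0 0" --pt "2 0 0 0 0 0" --pt "0 0 0 0 0 0" --pt "0 0 0 0 0 0"

```text
time: 46.0
eef_pos: [622.6, 81.5, 41.4]
eef_rot: [-0.024, 1.568, 0.022]
wrist_force: [-0.1, 0.1, -1.5]
grip_width: 58.0
```

Request:
carry_out --pt "2 0 0 0 0 0" --pt "0 0 0 0 0 0"

```text
time: 46.25
eef_pos: [622.8, 81.5, 40.7]
eef_rot: [-0.024, 1.568, 0.022]
wrist_force: [-3.1, 0.4, 6.0]
grip_width: 58.1
```

Request:
carry_out --pt "0 0 0 0 0 0" --pt "0 0 0 0 0 0" --pt "0 0 0 0 0 0" --pt "-30 0 0 0 0 0" --pt "-50 0 0 0 0 0" --pt "-50 0 0 0 0 0" --pt "-30 25 -40 0 0 0" --pt "0 25 -45 0 0 0" --claw -1

```text
time: 47.25
eef_pos: [537.9, 129.8, 202.7]
eef_rot: [-0.022, 1.561, 0.022]
wrist_force: [0.5, 0.8, -0.9]
grip_width: 85.5
```

Request:
carry_out --pt "0 20 -40 0 0 0" --pt "0 0 0 0 0 0" --pt "0 0 0 0 0 0" --pt "0 0 0 0 0 0"

```text
time: 47.75
eef_pos: [496.5, 147.7, 199.0]
eef_rot: [-0.023, 1.568, 0.021]
wrist_force: [-0.1, 0.4, 1.3]
grip_width: 85.5
```

```bash
python3 - <<'E'
from h import *
p=vision.snapshot("wrist")
blocks(p,"pics/x_wrist.png")
plan(484.3,165.8,29,-.215)
E
```

```text
conf 0.96 L 46 xy [627.8  78.1] ang 0.07 err 0.191 rect [426, 267, 83, 58]
conf 0.79 L 38 xy [582.8  17.8] ang 0.271 err 0.571 rect [424, 321, 19, 47]
conf 0.62 L 38 xy [629.3 -13. ] ang -0.006 err 0.604 rect [419, 355, 35, 51]
conf 0.62 L 38 xy [583.5 -21.8] ang -0.441 err 0.767 rect [417, 395, 22, 27]
conf 0.6 L 42 xy [484.5 165.6] ang -0.212 err 0.02 rect [269, 162, 82, 68]
t 47.85 pos [496.2 147.6 198.9] jaw 0.028 q [ 0.17  0.12 -0.33  1.12 -0.    1.71] w 85.6 F [-0.4 -0.   0. ]
shift in present tool axes [169.8  18.8 -11.8] rotvec deg [13.94  0.15  0.06]
shift in final tool axes [169.9  15.2 -15.5]
```

View pics/x_wrist.png

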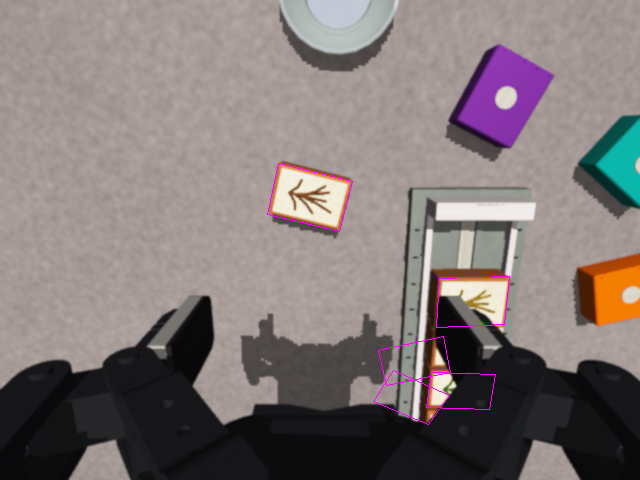

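Request:
carry_out --pt "0 0 0 7 0 0" --pt "0 0 0 6.8 0 0" --pt "25 7 -7 0 0 0" --pt "35 8 -8 0 0 0" --pt "35 0 0 0 0 0" --pt "35 0 0 0 0 0" --pt "25 0 0 0 0 0" --pt "15 0 0 0 0 0"

```text
time: 48.85
eef_pos: [483.7, 165.1, 27.3]
eef_rot: [0.165, 1.564, -0.168]
wrist_force: [0.3, 0.5, -0.1]
grip_width: 85.7
```

Request:
carry_out --pt "0 0 0 0 0 0" --pt "0 0 0 0 0 0" --pt "0 0 0 0 0 0"

```text
time: 49.22
eef_pos: [485.1, 165.8, 30.0]
eef_rot: [0.166, 1.56, -0.166]
wrist_force: [-0.0, -0.1, 0.6]
grip_width: 85.4
```

```bash
python3 - <<'E'
from h import *
plan(484.4,165.7,29,-.213)
p=vision.snapshot("wrist")
cv2.imwrite("pics/y_wrist.png",p["color"][:,:,::-1])
E
```

```text
t 49.23 pos [485.1 165.8  30. ] jaw -0.212 q [ 0.2   0.3  -0.52  0.75 -0.    1.99] w 85.4 F [-0.  -0.1  0.6]
shift in present tool axes [ 1.  -0.3 -0.7] rotvec deg [ 0.08  0.26 -0.01]
shift in final tool axes [ 1.  -0.3 -0.7]
```

View pics/y_wrist.png

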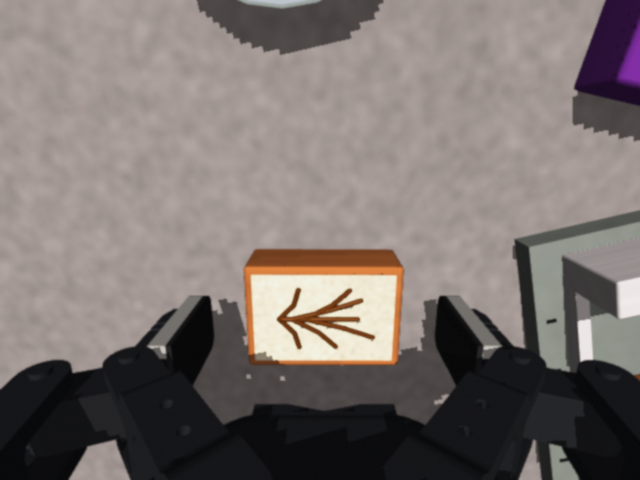

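Request:
carry_out --pt "1 0 0 0 0 0" --pt "0 0 0 0 0 0" --pt "0 0 0 0 0 0" --pt "0 0 0 0 0 0" --pt "0 0 0 0 0 0" --pt "0 0 0 0 0 0" --claw 1

```text
time: 50.02
eef_pos: [484.6, 165.8, 28.7]
eef_rot: [0.165, 1.561, -0.166]
wrist_force: [-2.2, -0.4, 5.2]
grip_width: 58.3
```

```bash
python3 - <<'E'
from h import *
plan(621.4,129.5,110,0.03)
E
```

```text
t 50.02 pos [484.6 165.8  28.7] jaw -0.211 q [ 0.2   0.3  -0.52  0.74 -0.    1.99] w 58.3 F [-2.2 -0.4  5.2]
shift in present tool axes [-80.8  -6.8 141.7] rotvec deg [-13.83   0.2    0.04]
shift in final tool axes [-81.3 -40.4 135.7]
```

Request:
carry_out --pt "-30 0 0 0 0 0" --pt "-51 0 0 -7 0 0" --pt "0 0 0 -6.9 0 0" --pt "0 -8 27 0 0 0" --pt "0 -8 27 0 0 0" --pt "0 -8 27 0 0 0" --pt "0 -8 27 0 0 0" --pt "0 -8 27 0 0 0"

```text
time: 51.02
eef_pos: [620.1, 129.6, 108.4]
eef_rot: [-0.026, 1.57, 0.023]
wrist_force: [0.8, -0.3, -0.8]
grip_width: 58.0
```

Request:
carry_out --pt "0 0 0 0 0 0" --pt "20 0 0 0 0 0" --pt "20 0 0 0 0 0" --pt "8 0 0 0 0 0" --pt "0 0 0 0 0 0" --pt "0 0 0 0 0 0" --pt "0 0 0 0 0 0"

```text
time: 51.9
eef_pos: [620.8, 130.0, 62.2]
eef_rot: [-0.025, 1.567, 0.024]
wrist_force: [0.3, -0.5, -1.2]
grip_width: 58.0
```

```bash
python3 - <<'E'
from h import *
plan(621.4,129.5,41,0.03)
p=vision.snapshot("wrist")
cv2.imwrite("pics/z_wrist.png",p["color"][:,:,::-1])
E
```

```text
t 51.9 pos [620.8 130.   62.2] jaw 0.031 q [ 0.11  0.44 -0.22  0.91 -0.    1.64] w 58.0 F [ 0.3 -0.5 -1.2]
shift in present tool axes [21.2 -0.5  0.5] rotvec deg [0.06 0.22 0.07]
shift in final tool axes [21.2 -0.5  0.6]
```

View pics/z_wrist.png

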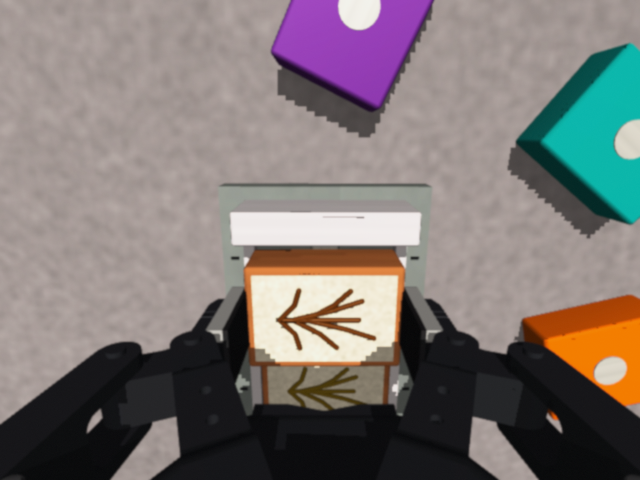

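Request:
carry_out --pt "8 -0.5 0.8 0 0 0" --pt "5 0 0 0 0 0" --pt "3 0 0 0 0 0" --pt "2 0 0 0 0 0" --pt "0 0 0 0 0 0" --pt "0 0 0 0 0 0"

```text
time: 52.7
eef_pos: [621.0, 129.4, 43.3]
eef_rot: [-0.025, 1.568, 0.023]
wrist_force: [0.8, 0.7, -1.5]
grip_width: 57.8
```

Request:
carry_out --pt "2 0 0 0 0 0" --pt "2 0 0 0 0 0" --pt "0 0 0 0 0 0"

```text
time: 53.08
eef_pos: [621.2, 129.3, 40.7]
eef_rot: [-0.026, 1.568, 0.023]
wrist_force: [-2.3, -0.3, 6.9]
grip_width: 58.4
```

Request:
carry_out --pt "0 0 0 0 0 0" --pt "0 0 0 0 0 0" --pt "0 0 0 0 0 0" --pt "-30 0 0 0 0 0" --pt "-50 0 0 0 0 0" --pt "-60 0 0 0 0 0" --pt "-60 -30 0 0 0 0" --pt "0 -50 0 0 0 0" --claw -1

```text
time: 54.08
eef_pos: [626.9, 52.1, 242.0]
eef_rot: [-0.028, 1.556, 0.026]
wrist_force: [1.8, -1.1, -0.8]
grip_width: 85.4
```

Request:
carry_out --pt "0 -50 0 0 0 0" --pt "0 -10 0 0 0 0" --pt "0 0 0 0 0 0" --pt "0 0 0 0 0 0"

```text
time: 54.58
eef_pos: [624.6, -7.2, 234.9]
eef_rot: [-0.026, 1.569, 0.025]
wrist_force: [0.8, 0.8, -0.4]
grip_width: 85.4
```

```bash
python3 - <<'E'
from h import *
p=vision.snapshot("wrist")
cv2.imwrite("pics/aa_wrist.png",p["color"][:,:,::-1])
p=vision.snapshot("top")
cv2.imwrite("pics/aa_top.png",p["color"][:,:,::-1])
plan(628,-130,110,1.6)
E
```

```text
t 54.67 pos [624.7  -7.  235.1] jaw 0.033 q [-0.11  0.28 -0.05  1.24 -0.    1.42] w 85.8 F [0.5 0.1 0.2]
shift in present tool axes [ 125.2 -122.9   -0.9] rotvec deg [-8.98e+01  3.00e-02  1.20e-01]
shift in final tool axes [ 125.1    0.2 -123.1]
```

View pics/aa_wrist.png

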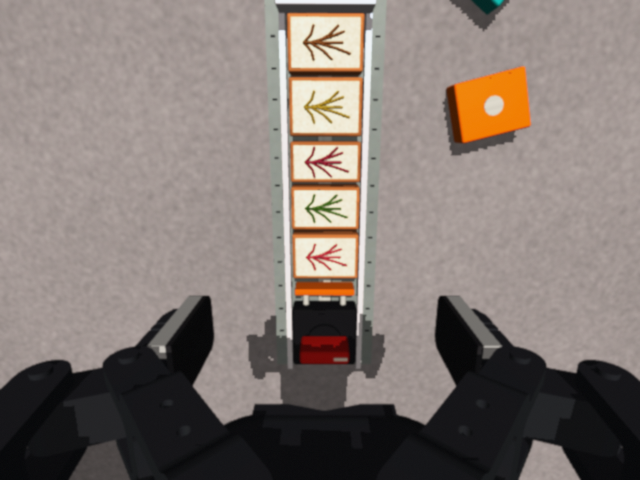

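View pics/aa_top.png

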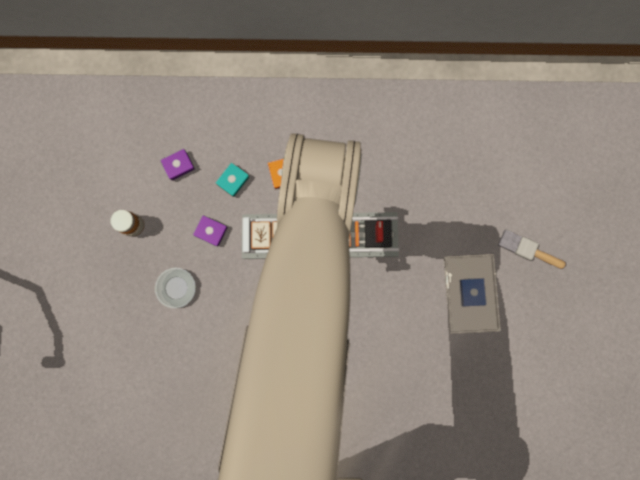

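Request:
carry_out --pt "0 -40 0 0 0 0" --pt "0 -43 0 0 0 0" --pt "0 -40 0 -9.8 0 0" --pt "0 0 0 -10 0 0" --pt "0 0 0 -10 0 0" --pt "0 0 0 -10 0 0" --pt "0 0 0 -10 0 0" --pt "0 0 0 -10 0 0"

```text
time: 55.68
eef_pos: [628.8, -130.0, 235.3]
eef_rot: [-0.844, 1.4, 0.841]
wrist_force: [0.1, -0.5, 0.5]
grip_width: 85.9
```

Request:
carry_out --pt "40 0 0 -10 0 0" --pt "40 0 0 -10 0 0" --pt "20 0 0 -10 0 0" --pt "0 0 0 0 0 0" --pt "0 0 0 0 0 0" --pt "0 0 0 0 0 0"

```text
time: 56.42
eef_pos: [630.1, -131.4, 137.2]
eef_rot: [-1.233, 1.194, 1.224]
wrist_force: [0.3, 0.5, 0.2]
grip_width: 85.5
```

```bash
python3 - <<'E'
from h import *
p=vision.snapshot("wrist")
cv2.imwrite("pics/ab_wrist.png",p["color"][:,:,::-1])
plan(628,-130,60,1.6)
import pickle;pickle.dump(p,open("w3.pkl","wb"))
E
```

```text
t 56.48 pos [ 629.9 -131.5  137.1] jaw 1.598 q [-0.31  0.38 -0.13  1.06 -0.   -0.33] w 85.4 F [ 0.2  0.2 -0.4]
shift in present tool axes [77.1  2.3  1.8] rotvec deg [-0.14 -0.13  0.28]
shift in final tool axes [77.1  1.9  1.6]
```

View pics/ab_wrist.png

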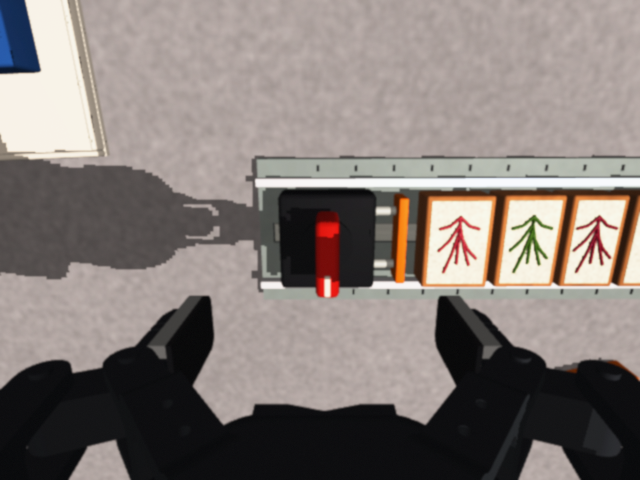

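```bash
python3 - <<'E'
from h import *
import pickle
p=pickle.load(open("w3.pkl","rb"))
t=back(p,[[328,237],[327,296]],72);print(t.round(1),t.mean(0))
print(back(p,[[406,197],[405,282]],36).round(1))
E
```

```text
[[ 614.7 -129.3   72. ]
 [ 648.2 -128.8   72. ]] [ 631.44843621 -129.07631879   72.        ]
[[598.5 -82.5  36. ]
 [653.5 -78.3  36. ]]
```

Request:
carry_out --pt "30 1 1 0 0 0" --pt "30 0 0.5 0 0 0" --pt "15 0 0 0 0 0" --pt "0 0 0 0 0 0" --pt "0 0 0 0 0 0" --pt "0 0 0 0 0 0"

```text
time: 57.22
eef_pos: [629.1, -130.4, 62.0]
eef_rot: [-1.233, 1.194, 1.225]
wrist_force: [-1.2, -0.8, -0.1]
grip_width: 85.6
```

Request:
carry_out --pt "1.5 0 0.5 0 0 0" --pt "0 0 0 0 0 0" --pt "0 0 0 0 0 0" --pt "0 0 0 0 0 0" --pt "0 0 0 0 0 0" --pt "0 0 0 0 0 0" --pt "0 0 0 0 0 0" --pt "0 0 0 0 0 0" --claw 1

```text
time: 58.22
eef_pos: [627.9, -129.6, 59.1]
eef_rot: [-1.232, 1.196, 1.227]
wrist_force: [-1.1, 0.1, 2.2]
grip_width: 12.1
```

Request:
carry_out --pt "0 0 3 0 0 0" --pt "0 0 4 0 0 0" --pt "0 0 4 0 0 0" --pt "0 0 4 0 0 0" --pt "0 0 4 0 0 0" --pt "0 0 4 0 0 0" --pt "0 0 3 0 0 0" --pt "0 0 0 0 0 0"

```text
time: 59.22
eef_pos: [627.2, -103.2, 59.1]
eef_rot: [-1.232, 1.195, 1.228]
wrist_force: [-2.4, -2.7, 4.8]
grip_width: 11.9
```

Request:
carry_out --pt "0 0 2 0 0 0" --pt "0 0 2 0 0 0" --pt "0 0 0 0 0 0"

```text
time: 59.6
eef_pos: [627.1, -99.7, 59.1]
eef_rot: [-1.232, 1.196, 1.227]
wrist_force: [-2.9, -3.8, 5.2]
grip_width: 12.0
```

Request:
carry_out --pt "0 0 2 0 0 0" --pt "0 0 0 0 0 0" --pt "0 0 0 0 0 0"

```text
time: 59.98
eef_pos: [627.0, -97.8, 59.1]
eef_rot: [-1.232, 1.196, 1.227]
wrist_force: [-3.2, -3.8, 5.7]
grip_width: 11.9
```

Request:
carry_out --pt "0 0 2 0 0 0" --pt "0 0 0 0 0 0" --pt "0 0 0 0 0 0"

```text
time: 60.35
eef_pos: [626.9, -95.9, 59.1]
eef_rot: [-1.232, 1.196, 1.227]
wrist_force: [-2.9, -4.5, 5.5]
grip_width: 12.1
```

Request:
carry_out --pt "0 0 2 0 0 0" --pt "0 0 0 0 0 0" --pt "0 0 0 0 0 0"

```text
time: 60.72
eef_pos: [626.9, -94.4, 59.0]
eef_rot: [-1.232, 1.197, 1.226]
wrist_force: [-2.0, -5.6, 5.1]
grip_width: 12.3
```

Request:
carry_out --pt "0 0 2 0 0 0" --pt "0 0 0 0 0 0" --pt "0 0 0 0 0 0"

```text
time: 61.1
eef_pos: [626.9, -93.1, 59.1]
eef_rot: [-1.233, 1.199, 1.225]
wrist_force: [-2.5, -7.2, 4.6]
grip_width: 12.1
```

```bash
python3 - <<'E'
from h import *
p=vision.snapshot("wrist")
cv2.imwrite("pics/ac_wrist.png",p["color"][:,:,::-1])
plan(628,-90,59,1.6)
E
```

```text
t 61.15 pos [626.9 -93.1  59.1] jaw 1.598 q [-0.25  0.44 -0.22  0.9  -0.   -0.27] w 12.0 F [-3.2 -7.4  5.1]
shift in present tool axes [ 0.1 -1.2  3.1] rotvec deg [-0.14 -0.28  0.1 ]
shift in final tool axes [ 0.1 -1.2  3.1]
```

View pics/ac_wrist.png

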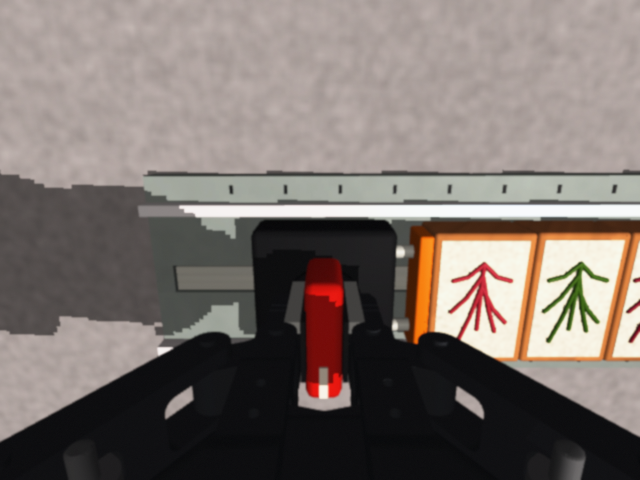

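Request:
carry_out --pt "0 0 2 0 0 0" --pt "0 0 0 0 0 0" --pt "0 0 0 0 0 0"

```text
time: 61.52
eef_pos: [626.8, -91.9, 59.1]
eef_rot: [-1.234, 1.2, 1.224]
wrist_force: [-2.6, -8.6, 3.8]
grip_width: 12.1
```

Request:
carry_out --pt "0 0 2 0 0 0" --pt "0 0 0 0 0 0" --pt "0 0 0 0 0 0"

```text
time: 61.9
eef_pos: [626.8, -90.6, 59.1]
eef_rot: [-1.235, 1.201, 1.223]
wrist_force: [-2.9, -10.4, 5.0]
grip_width: 12.2
```

Request:
carry_out --pt "0 0 1 0 0 0" --pt "0 0 0 0 0 0" --pt "0 0 0 10 0 0" --pt "0 0 0 10 0 0" --pt "0 0 0 10 0 0" --pt "0 0 0 10 0 0" --pt "0 0 0 0 0 0" --pt "0 0 0 0 0 0"

```text
time: 62.9
eef_pos: [627.0, -89.6, 59.1]
eef_rot: [-0.707, 1.456, 0.695]
wrist_force: [-2.8, -10.0, 3.0]
grip_width: 12.0
```

Request:
carry_out --pt "0 0 0 10 0 0" --pt "0 0 0 10 0 0" --pt "0 0 0 10 0 0" --pt "0 0 0 10 0 0" --pt "0 0 0 0 0 0" --pt "0 0 0 0 0 0"

```text
time: 63.65
eef_pos: [627.5, -89.3, 59.1]
eef_rot: [-0.163, 1.562, 0.151]
wrist_force: [-2.1, -9.5, 3.4]
grip_width: 12.1
```

```bash
python3 - <<'E'
from h import *
p=vision.snapshot("wrist")
cv2.imwrite("pics/ad_wrist.png",p["color"][:,:,::-1])
plan(628,-90,59,.17)
print(arm.get_state()["wrist_torque"])
E
```

```text
t 63.7 pos [627.5 -89.3  59.1] jaw 0.2 q [-0.24  0.44 -0.22  0.9  -0.01  1.13] w 12.1 F [-1.8 -9.5  2.2]
shift in present tool axes [ 0.1 -0.8  0.3] rotvec deg [1.74 0.11 0.44]
shift in final tool axes [ 0.1 -0.8  0.4]
[-1.95720095  0.35216325 -0.04200733]
```

View pics/ad_wrist.png

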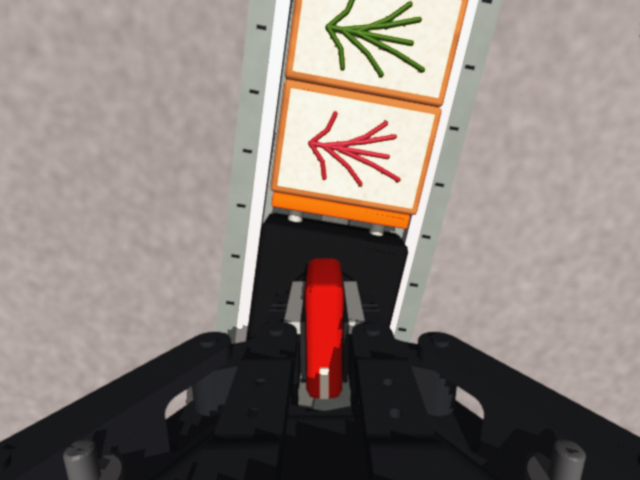

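Request:
carry_out --pt "0 0 0 0 0 0" --pt "0 0 0 0 0 0" --pt "0 0 0 0 0 0" --pt "0 0 0 0 0 0" --pt "-20 0 0 0 0 0" --pt "-40 0 0 0 0 0" --pt "-40 0 0 0 0 0" --pt "-20 0 0 0 0 0" --claw -1

```text
time: 64.7
eef_pos: [627.9, -86.4, 181.8]
eef_rot: [-0.161, 1.559, 0.157]
wrist_force: [0.9, 0.4, 0.3]
grip_width: 85.2
```

Request:
carry_out --pt "0 0 0 0 0 0" --pt "0 0 0 0 0 0" --pt "0 0 0 0 0 0"

```text
time: 65.08
eef_pos: [625.3, -86.0, 177.0]
eef_rot: [-0.159, 1.566, 0.158]
wrist_force: [0.1, -0.3, -0.3]
grip_width: 85.6
```

```bash
python3 - <<'E'
from h import *
plan(628,-90,59,.17)
p=vision.snapshot("wrist")
import pickle;pickle.dump(p,open("w4.pkl","wb"))
cv2.imwrite("pics/ae_wrist.png",p["color"][:,:,::-1])
cv2.imwrite("pics/ae_zoom.png",cv2.resize(p["color"][130:330,220:420,::-1],None,fx=3,fy=3,interpolation=cv2.INTER_CUBIC))
E
```

```text
t 65.08 pos [625.3 -86.  177. ] jaw 0.202 q [-0.24  0.33 -0.11  1.13 -0.    1.13] w 85.6 F [ 0.1 -0.3 -0.3]
shift in present tool axes [118.   -4.4   2. ] rotvec deg [ 1.84 -0.06  0.02]
shift in final tool axes [118.   -4.4   2. ]
```

View pics/ae_wrist.png

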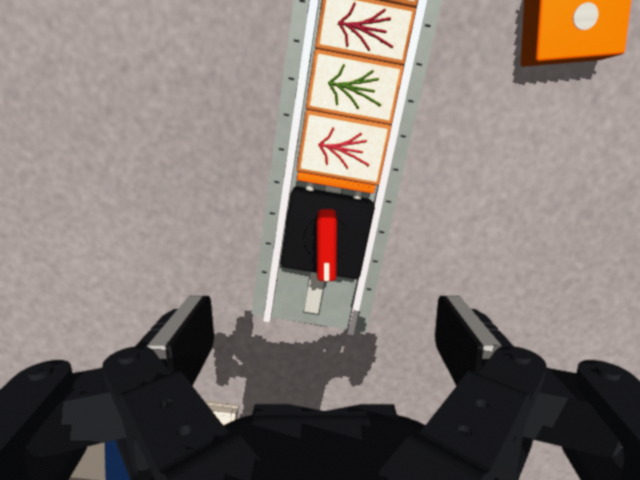

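View pics/ae_zoom.png

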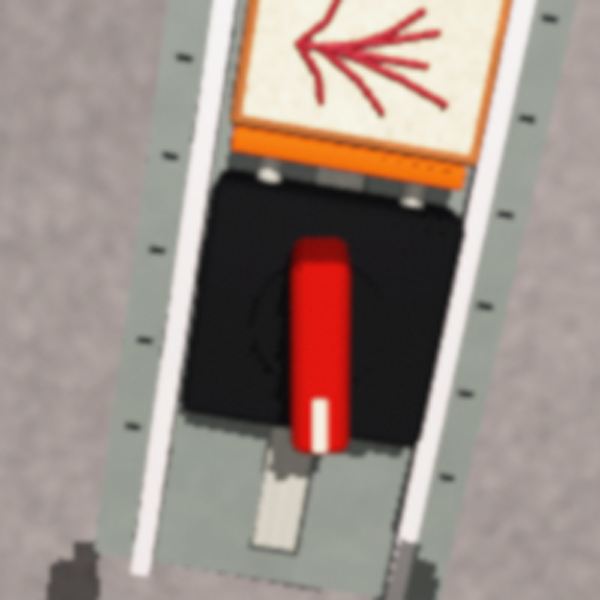

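```bash
python3 - <<'E'
from h import *
import pickle
p=pickle.load(open("w4.pkl","rb"))
f=lambda u:np.array(u)/3+np.array([220,130])-.4
t=back(p,f([[321,264],[321,453]]),72);print("knob",t.round(1),t.mean(0),np.arctan2(*(t[1]-t[0])[[1,0]]))
e=back(p,f([[235,126],[468,164]]),36);b=back(p,f([[233,153],[465,188]]),36);print(e.round(1),b.round(1))
q=back(p,f([[184,408],[414,443],[226,175],[462,215]]),38);print(q.round(1),q.mean(0))
u=np.array([-.03,1,0]);print("face-knob",(e.mean(0)-t.mean(0))@u,"face-follower centre",(e.mean(0)-q.mean(0))@u)
E
```

```text
knob [[ 623.3  -68.5   72. ]
 [ 631.9 -109.8   72. ]] [627.59988407 -89.11503874  72.        ] -1.3661914388174938
[[598.8 -48.2  36. ]
 [654.  -45.8  36. ]] [[599.5 -54.4  36. ]
 [654.7 -51.5  36. ]]
[[ 599.2 -118.5   38. ]
 [ 657.1 -116.    38. ]
 [ 598.9  -59.5   38. ]
 [ 655.2  -57.6   38. ]] [627.59418613 -87.91069937  38.        ]
face-knob 42.15606853078094 face-follower centre 40.951558228248956
```

Request:
carry_out --pt "-20 40 10 0 0 0" --pt "-30 40 10 0 0 0" --pt "0 20 0 0 0 0" --pt "0 0 0 0 0 0" --pt "0 0 0 0 0 0" --pt "0 0 0 0 0 0"

```text
time: 65.88
eef_pos: [625.3, 14.6, 227.5]
eef_rot: [-0.159, 1.565, 0.156]
wrist_force: [-0.2, 0.1, 0.2]
grip_width: 85.6
```

```bash
python3 - <<'E'
from h import *
p=vision.snapshot("wrist")
cv2.imwrite("pics/af_wrist.png",p["color"][:,:,::-1])
p=vision.snapshot("scene")
cv2.imwrite("pics/af_scene.png",p["color"][:,:,::-1])
E
```

```text
(no output)
```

View pics/af_wrist.png

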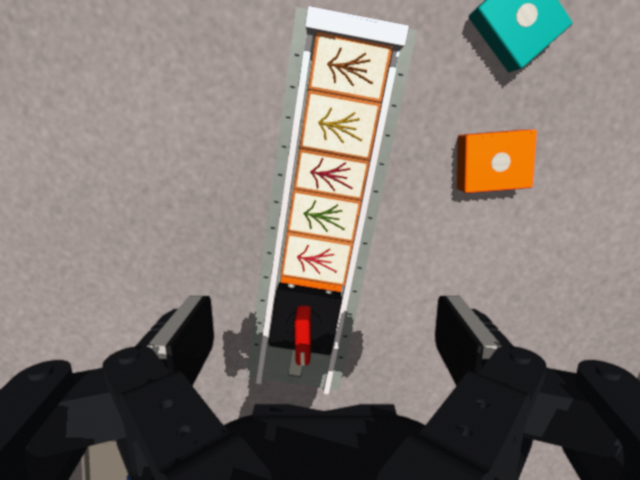

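View pics/af_scene.png

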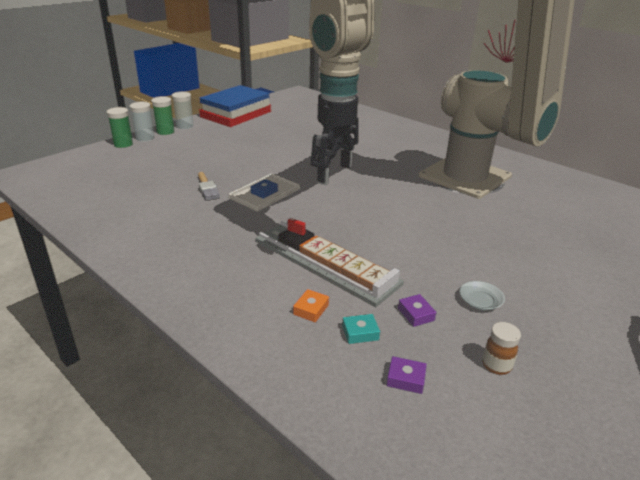

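```bash
python3 - <<'E'
from h import *
print(job.close_job())
E
```

```text
the job is handed in; nothing more can be done
None
```

The holder is set up and the job is handed in, at about 66 s of the 210 s. No verdict was reported.

- **Follower and spacer:** I turned the knob free and slid the follower back to its stop. The blue spacer went into the tray, and it still lies there in the last scene picture.
- **Blocks:** All five lie flat in the channel, frond up, with the 60 mm side across. The brown block had been knocked about 35 mm aside before I reached it, so I measured it again before picking it up. The pink-red block first came down on the fence, with about 25 N on the wrist. I lifted it, centred it again and it seated properly.
- **Pressing and locking:** I pushed the follower up until the wrist force rose steadily to about 10 N, then turned the knob to lock it.

Last checks:

| Check | Result | Required |
|---|---|---|
| Knob angle (from the picture) | about 1.40 rad | above 1.15 rad |
| Pad squeeze (from the pictures) | 7–9 mm | 3–11.5 mm |
| Pad squeeze (from the force) | about 6 mm | 3–11.5 mm |
| Row length, pad face to end stop | about 201.7 mm | 202 mm expected if closed |

The two pad readings differ by a few mm, but both are within limits. I did not measure the force on the end stop directly. The dish, jar and brush look undisturbed, and the gripper was clear of everything when I handed in.

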